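# Pin the clutch-linkage clevises on the anvil

### The arm

A 6-joint arm with a two-finger parallel gripper is mounted at the origin on a cart in front of the work surface, level with it; the furniture and walls round the work are solid. World frame = base frame: x ahead of the robot, y to its left, z up, the work surface at z = 0. Lengths are in m, angles in degrees, forces in N, time in s.
With the tool pointing down it reaches from about 0.4 to 0.825 m from the base axis. Payload 7 kg.
Tool frame: the origin (TCP) lies midway between the tips of the shut fingers; the grasp point (between the pads) lies r.hold_point_z behind it (r.hold_point_z is the distance from the TCP to the grasp point, in m); z points along the fingers, x is the direction in which the jaws open and shut, and the axes are right-handed (so a half turn about z gives the same grasp; the last joint's range is limited). The gripper opens to 88 mm and grips with 3 to 60 N. Pads are 19 mm wide; open, the fingers measure 130 mm over their backs; the gripper's body (78 mm by 193 mm) begins 47 mm behind the grasp point.
Start: joints at [86.236, 20.546, 0.682, 0, -70.136, -16.507], TCP at [0.234, 0.633, 0.227] pointing down, gripper open.
Joint ranges: [-176.03, 176.03], [-82.01, 121.73], [-58.28, 71.71], [-173.87, 95.51], [-174.79, -0.11], [-173.66, 173.66]. Speed limits (degrees/s): [136.94, 136.94, 172.46, 180, 180, 180].

### API

Orientations are given as [roll, pitch, yaw] about the fixed x, y, z axes, in that order (R = Rz(yaw) Ry(pitch) Rx(roll)).
In Python, from plant import get_state, viewer, close_job, r gives the robot as it stands.
- The arm moves only by the tool apply_moves, never from a script. Its argument "plan" is a list of rows, each a list of 3 entries, a list of its own where there are three numbers: the closure in counts, from 0 (fully open) to 255 (shut), then the shift along the tool's x, y, z in units of 50 mm (1.0 is 50 mm), then the turn about the tool's z in units of 6 degrees (1.0 is 6 degrees). A call has 1 to 12 rows; each row shifts and turns the commanded pose from where the row before left it, along the tool's axes as they then stand; what a row does not reach is not made up. A row lasts 1/8 s, in which the tool goes at most 62.5 mm and 10.7 degrees, less where a joint would pass 70% of its speed; a pose out of reach is approached as far as the arm can. A call is refused whole if a number of a shift passes 1 or a number of a turn 1, either way. A call with a gripper value outside its range is refused whole. The fingers move at their own pace and stop on an object; "squeeze" is the grip in N (left out, the last holds). Time passes only in rows, so rows that do not move let the fingers close. It gives the time, the measured TCP pose, the force and the opening at its end, in the units of the state.
- get_state(): the state, without advancing time (a new reading comes with each control period).
- viewer.capture(name): name is "scene" or "top" or "wrist"; returns a dict with "frame" (384x512x3 uint8, blue, green, red), "K" (3x3 intrinsics, pixels), "R" (3x3) and "t" (3): a world point X has camera coordinates R X + t; the wrist camera has in their place "mount" (4x4, takes a point from camera to tool coordinates, whose origin is the TCP and whose axes are the tool frame's). Camera axes: x right, y down, z forward; pixel columns grow to the right and rows downward; lengths in m; the calibration is good to about 2 mm. A picture is of the moment at which its call begins: read the wrist's pose just before it. There is no depth.
- close_job(): hands the job in, once; it reports no verdict.
The state is a dict: "time_s": time; "joints": joint angles; "qd": joint speeds; "joint_torque": joint torques, N m; "tcp_pos": TCP position; "eef_rot": TCP orientation; "contact_force": force on the tool from outside, world axes, zero at the start; "moment": the same for the moment, N m; "gripper_width": finger opening in m.
Only numpy, scipy, OpenCV 4.12 (cv2) and the standard library are available. Lean on these libraries where they do the work, as an engineer would, in place of code of your own. Each camera call takes 0.05 s, during which the arm holds its last target.

### The job

Use the scraper block to wipe every loose swarf curl off the anvil plate into the green swarf pan at its end. Then lay every clevis in a nest of the anvil, threaded rod in a slot of the fence and fork up against it, and with all of them lying there drive each spring pin home with the mallet until its brass head sits down on the fork. Finally put all the clevises in the grey tray, right way up, with the mallet back on its rest and the scraper standing on the bench clear of the anvil; use the tools and not the fingers on swarf and pins, and leave the other things on the bench alone.

Things in the scene. Friction and masses are not known exactly. Their poses are not given: they have to be found in the camera images.
- clevis_a_mid (a point): Clevis a (may be absent), 0.32 kg: middle of its steel fork, half-way up (15 mm above the underside). z up, x along the part: flat sides 34 mm apart (grasp across y) from x = -14 to +20 mm, 30 mm high; a 16 mm threaded rod runs on to x = +56 mm; the pin stands at x = -14 mm; round fork end at -31 mm; a 12 mm thick link at mid-height, 22 mm wide (28 at its eye), reaches to -73 mm.
- pin_a_drive (a joint): Spring pin of clevis a: travel down in m. 0 = head top 17 mm above the fork's top; 0.014 = home, head on the fork, its top 3 mm above it. Starts at 0 to 0.003. Moves with about 6 to 8 N and stays where it is driven.
- pin_a: Spring pin of clevis a: 10 mm slit shank with a brass head 16 mm across and 3 mm thick; the head's top is 17 mm above this origin along z.
- clevis_b_mid (a point): Clevis b (may be absent), 0.32 kg: middle of its steel fork, half-way up (15 mm above the underside). z up, x along the part: flat sides 34 mm apart (grasp across y) from x = -14 to +20 mm, 30 mm high; a 16 mm threaded rod runs on to x = +56 mm; the pin stands at x = -14 mm; round fork end at -31 mm; a 12 mm thick link at mid-height, 22 mm wide (28 at its eye), reaches to -73 mm.
- pin_b_drive (a joint): Spring pin of clevis b: travel down in m. 0 = head top 17 mm above the fork's top; 0.014 = home, head on the fork, its top 3 mm above it. Starts at 0 to 0.003. Moves with about 6 to 8 N and stays where it is driven.
- pin_b: Spring pin of clevis b: 10 mm slit shank with a brass head 16 mm across and 3 mm thick; the head's top is 17 mm above this origin along z.
- clevis_c_mid (a point): Clevis c (may be absent), 0.32 kg: middle of its steel fork, half-way up (15 mm above the underside). z up, x along the part: flat sides 34 mm apart (grasp across y) from x = -14 to +20 mm, 30 mm high; a 16 mm threaded rod runs on to x = +56 mm; the pin stands at x = -14 mm; round fork end at -31 mm; a 12 mm thick link at mid-height, 22 mm wide (28 at its eye), reaches to -73 mm.
- pin_c_drive (a joint): Spring pin of clevis c: travel down in m. 0 = head top 17 mm above the fork's top; 0.014 = home, head on the fork, its top 3 mm above it. Starts at 0 to 0.003. Moves with about 6 to 8 N and stays where it is driven.
- pin_c: Spring pin of clevis c: 10 mm slit shank with a brass head 16 mm across and 3 mm thick; the head's top is 17 mm above this origin along z.
- chip_a: Swarf curl a (may be absent) on the anvil plate: 35 mm long (x), 11 mm thick, 12 g; origin at its underside.
- chip_b: Swarf curl b (may be absent) on the anvil plate: 35 mm long (x), 11 mm thick, 12 g; origin at its underside.
- chip_c: Swarf curl c (may be absent) on the anvil plate: 35 mm long (x), 11 mm thick, 12 g; origin at its underside.
- chip_d: Swarf curl d (may be absent) on the anvil plate: 35 mm long (x), 11 mm thick, 12 g; origin at its underside.
- anvil: Pinning anvil, fixed. Origin under its plate: x -60 to +50 mm, y -120 to +120 mm, top 25 mm above the bench. Front lip, 5 mm high, at x = -60 to -54; at x = +30 to +44 a fence 27 mm above the plate with three open-topped slots 24 mm wide at y = +80, 0, -80 (slot floors 5 mm above the plate). Clear floor between lip and fence: 84 mm. Swarf pan on the -y end.
- nest1 (a point): Middle nest of the anvil (anvil x = +8, y = 0, 40 mm above the bench): where a clevis's mid-point lies when its rod is in the slot (its x along the anvil's x) and its shoulder is 2 mm short of the fence. The other two nests are 80 mm along anvil +y and -y.
- pan_mid (a point): Centre of the inner floor of the green swarf pan: open-topped, from anvil y = -120 to -215 mm and 104 mm wide inside; floor 3 mm, side rims 22 mm, far rim 34 mm above the bench.
- tray: Grey tray for finished clevises, fixed: 240 mm (its x) by 170 mm (its y), walls 4 mm thick and 22 mm high, inner floor 4 mm above the bench; origin under its centre.
- mallet_rest: Wooden mallet rest, fixed; its x is the mallet's x. The mallet's lower face stands on a rubber pad at the origin, 14 mm above the bench, and the handle lies in a fork at x = -150 mm (slot 28 mm wide, its floor 42 mm and its tips 60 mm above the bench).
- mallet_grip (a point): Mallet, 0.5 kg: point on the handle's axis, 55 mm from the head's axis. z up (in the rest and for striking). The handle runs along x, 22 mm wide with flat upright sides and 28 mm high, from x = +37 to -171 mm of this point; the balance point lies 30 mm towards the head (+x).
- mallet_face (a point): Centre of the mallet's lower striking face, 37 mm across: 55 mm ahead (+x) of and 42 mm below the grip point. The head is 40 mm thick and 84 mm high, its top 42 mm above the handle's axis.
- scraper_mid (a point): Scraper block, blue with a steel foot, 74 mm long (x), 26 mm thick (y), 52 mm high, 0.18 kg; this point at its centre, half-way up. Grasp across the 26 mm; push the swarf with a long side.
- cup_brush: Wire cup brush, 62 mm across, 58 mm tall; bystander, leave alone.
- grease_tin: Grease tin, 69 mm across, 61 mm tall; bystander.
- rivet_tin: Rivet tin, 61 mm across, 37 mm tall; bystander.

How it is judged (in metres and radians):
On the way, in this order (a step that is already met when the one before it is completed fails the run):
1. all the swarf curls have been wiped into the swarf pan, before any clevis lies in a nest (y of chip_a in the frame of anvil between -0.22 and -0.12 m and x of chip_a in the frame of anvil between -0.062 and 0.052 m and height (world z) of each of chip_a, chip_b, chip_c, chip_d below 0.03 m and y of chip_b in the frame of anvil between -0.22 and -0.12 m and x of chip_b in the frame of anvil between -0.062 and 0.052 m and y of chip_c in the frame of anvil between -0.22 and -0.12 m and x of chip_c in the frame of anvil between -0.062 and 0.052 m and y of chip_d in the frame of anvil between -0.22 and -0.12 m and x of chip_d in the frame of anvil between -0.062 and 0.052 m and not (x of clevis_a_mid in the frame of anvil between 0 and 0.016 m and z of clevis_a_mid in the frame of anvil between 0.036 and 0.045 m and angle between the x axis of clevis_a_mid and the x axis of anvil, either way round below 0.2 rad and (y of clevis_a_mid in the frame of anvil between 0.07 and 0.09 m or y of clevis_a_mid in the frame of anvil between -0.01 and 0.01 m or y of clevis_a_mid in the frame of anvil between -0.09 and -0.07 m)) and not (x of clevis_b_mid in the frame of anvil between 0 and 0.016 m and z of clevis_b_mid in the frame of anvil between 0.036 and 0.045 m and angle between the x axis of clevis_b_mid and the x axis of anvil, either way round below 0.2 rad and (y of clevis_b_mid in the frame of anvil between 0.07 and 0.09 m or y of clevis_b_mid in the frame of anvil between -0.01 and 0.01 m or y of clevis_b_mid in the frame of anvil between -0.09 and -0.07 m)) and not (x of clevis_c_mid in the frame of anvil between 0 and 0.016 m and z of clevis_c_mid in the frame of anvil between 0.036 and 0.045 m and angle between the x axis of clevis_c_mid and the x axis of anvil, either way round below 0.2 rad and (y of clevis_c_mid in the frame of anvil between 0.07 and 0.09 m or y of clevis_c_mid in the frame of anvil between -0.01 and 0.01 m or y of clevis_c_mid in the frame of anvil between -0.09 and -0.07 m))), for 0.2 s.
2. every clevis lies in a nest of the anvil (rod in a slot, mid-point within 10 mm of the nest point, within 0.2 rad) with its pin not yet driven (x of clevis_a_mid in the frame of anvil between 0 and 0.016 m and z of clevis_a_mid in the frame of anvil between 0.036 and 0.045 m and angle between the x axis of each of clevis_a_mid, clevis_b_mid, clevis_c_mid and the x axis of anvil, either way round below 0.2 rad and (y of clevis_a_mid in the frame of anvil between 0.07 and 0.09 m or y of clevis_a_mid in the frame of anvil between -0.01 and 0.01 m or y of clevis_a_mid in the frame of anvil between -0.09 and -0.07 m) and x of clevis_b_mid in the frame of anvil between 0 and 0.016 m and z of clevis_b_mid in the frame of anvil between 0.036 and 0.045 m and (y of clevis_b_mid in the frame of anvil between 0.07 and 0.09 m or y of clevis_b_mid in the frame of anvil between -0.01 and 0.01 m or y of clevis_b_mid in the frame of anvil between -0.09 and -0.07 m) and x of clevis_c_mid in the frame of anvil between 0 and 0.016 m and z of clevis_c_mid in the frame of anvil between 0.036 and 0.045 m and (y of clevis_c_mid in the frame of anvil between 0.07 and 0.09 m or y of clevis_c_mid in the frame of anvil between -0.01 and 0.01 m or y of clevis_c_mid in the frame of anvil between -0.09 and -0.07 m) and value of joint each of pin_a_drive, pin_b_drive, pin_c_drive below 0.006 m and linear speed of each of clevis_a, clevis_b, clevis_c below 0.03 m/s), for 0.2 s.
3. every pin has been driven home (within 1.5 mm of its 14 mm travel) with every clevis in a nest (x of clevis_a_mid in the frame of anvil between 0 and 0.016 m and z of clevis_a_mid in the frame of anvil between 0.036 and 0.045 m and angle between the x axis of each of clevis_a_mid, clevis_b_mid, clevis_c_mid and the x axis of anvil, either way round below 0.2 rad and (y of clevis_a_mid in the frame of anvil between 0.07 and 0.09 m or y of clevis_a_mid in the frame of anvil between -0.01 and 0.01 m or y of clevis_a_mid in the frame of anvil between -0.09 and -0.07 m) and x of clevis_b_mid in the frame of anvil between 0 and 0.016 m and z of clevis_b_mid in the frame of anvil between 0.036 and 0.045 m and (y of clevis_b_mid in the frame of anvil between 0.07 and 0.09 m or y of clevis_b_mid in the frame of anvil between -0.01 and 0.01 m or y of clevis_b_mid in the frame of anvil between -0.09 and -0.07 m) and x of clevis_c_mid in the frame of anvil between 0 and 0.016 m and z of clevis_c_mid in the frame of anvil between 0.036 and 0.045 m and (y of clevis_c_mid in the frame of anvil between 0.07 and 0.09 m or y of clevis_c_mid in the frame of anvil between -0.01 and 0.01 m or y of clevis_c_mid in the frame of anvil between -0.09 and -0.07 m) and value of joint each of pin_a_drive, pin_b_drive, pin_c_drive above 0.0125 m), for 0.2 s.
At the end, for the whole second after the job is handed in: Every clevis lies upright (within 0.25 rad) in the grey tray, pin at least 12.5 mm down; all swarf curls in the pan; mallet on its rest (face within 15 mm of its place, within 0.12 rad of upright); scraper standing on the bench off the anvil and pan; all at rest (x of clevis_a_mid in the frame of tray between -0.115 and 0.115 m and y of clevis_a_mid in the frame of tray between -0.08 and 0.08 m and height (world z) of each of clevis_a_mid, clevis_b_mid, clevis_c_mid below 0.035 m and angle between each of clevis_a_mid, clevis_b_mid, clevis_c_mid's own z axis and vertical below 0.25 rad and linear speed of each of clevis_a, clevis_b, clevis_c, mallet, scraper below 0.02 m/s and x of clevis_b_mid in the frame of tray between -0.115 and 0.115 m and y of clevis_b_mid in the frame of tray between -0.08 and 0.08 m and x of clevis_c_mid in the frame of tray between -0.115 and 0.115 m and y of clevis_c_mid in the frame of tray between -0.08 and 0.08 m and value of joint each of pin_a_drive, pin_b_drive, pin_c_drive above 0.0125 m and y of chip_a in the frame of anvil between -0.22 and -0.12 m and x of chip_a in the frame of anvil between -0.062 and 0.052 m and height (world z) of each of chip_a, chip_b, chip_c, chip_d below 0.03 m and y of chip_b in the frame of anvil between -0.22 and -0.12 m and x of chip_b in the frame of anvil between -0.062 and 0.052 m and y of chip_c in the frame of anvil between -0.22 and -0.12 m and x of chip_c in the frame of anvil between -0.062 and 0.052 m and y of chip_d in the frame of anvil between -0.22 and -0.12 m and x of chip_d in the frame of anvil between -0.062 and 0.052 m and x of mallet_face in the frame of mallet_rest between -0.015 and 0.015 m and y of mallet_face in the frame of mallet_rest between -0.015 and 0.015 m and z of mallet_face in the frame of mallet_rest between -0.001 and 0.029 m and angle between mallet_face's own z axis and vertical below 0.12 rad and angle between the x axis of mallet_face and the x axis of mallet_rest, either way round below 0.15 rad and height (world z) of scraper_mid below 0.04 m and angle between scraper_mid's own z axis and vertical below 0.2 rad and not (x of scraper_mid in the frame of anvil between -0.08 and 0.07 m and y of scraper_mid in the frame of anvil between -0.25 and 0.14 m)); the robot touches nothing.
It fails at once if a pin is pushed with the gripper or arm instead of the mallet (contact force between any of the fingers, the arm and pin_a above 4 N or contact force between any of the fingers, the arm and pin_b above 4 N or contact force between any of the fingers, the arm and pin_c above 4 N).
It fails at once if swarf is handled with the fingers (contact force between the fingers and chip_a above 1 N or contact force between the fingers and chip_b above 1 N or contact force between the fingers and chip_c above 1 N or contact force between the fingers and chip_d above 1 N).
It fails at once if a bystander (a tin or the cup brush) is knocked over or moved more than 40 mm (distance of any of grease_tin, rivet_tin, cup_brush from where it was at the start of the episode above 0.04 m).
Of clevis_a, clevis_b, clevis_c only 2 to 3 are there at a start; the rules pass over those that are not, and their reading is None.
Of chip_a, chip_b, chip_c, chip_d only 2 to 4 are there at a start; the rules pass over those that are not, and their reading is None.
At some moment in a run one of clevis_a, clevis_b, clevis_c may be knocked a few centimetres aside while the robot is not near it.
It also fails if it takes over 210 s, if anything falls off the work surface, if the arm or the gripper's body presses on something with over 40 N, if the wrist force passes 120 N, or if a joint passes its speed limit or range.

## Working session

There is one attempt and no reset: what is moved stays moved. The work goes in short steps, Python scripts to look and compute and a tool call to move; the robot and the scene stay as the last step left them, time stands still between calls to the robot, and variables do not carry over. Pictures are saved under pics/ and viewed, and the job is handed in when it is done.

Besides the shell and the picture viewer there is one more tool, called after ">>>" in YAML: its name, and indented under it one key for each argument. apply_moves: Moves the arm, as the interface text tells. Its arguments: {"type":"object","properties":{"plan":{"type":"array","items":{"type":"array"}},"squeeze":{"type":"number"}},"required":["plan"]}

```bash
ls; mkdir -p pics; cat > h.py <<'E'
import numpy as np, cv2
from plant import get_state, viewer, close_job, r
from scipy.spatial.transform import Rotation as Ro
def save(n,f): cv2.imwrite(f'pics/{n}.png',f)
E
python3 - <<'E'
from h import *
print(get_state(), r.hold_point_z)
for n in ['scene','top','wrist']:
    d=viewer.capture(n); save(n+'0',d['frame']); np.savez(f'pics/{n}0.npz',**d); print({k:np.round(v,3).tolist() for k,v in d.items() if k!='frame'})
E
```

```text
pics
{'time_s': 0.0, 'joints': array([ 8.62363725e+01,  2.05900193e+01,  6.33024179e-01, -1.67052404e-02,
       -7.01358646e+01, -1.65081788e+01]), 'qd': array([-0.00827549, -0.07793059, -0.06213814, -0.00891836, -0.03626947,
       -0.04556057]), 'joint_torque': array([-2.83019544e-04, -5.82716095e+01,  2.93039292e+01,  6.99648678e+00,
        6.81288730e-03, -1.68359693e-04]), 'tcp_pos': array([0.23373249, 0.6327207 , 0.22564372]), 'eef_rot': array([-1.79988668e+02, -9.34944844e-02, -1.10277504e+02]), 'contact_force': array([ 0.07062637,  0.34633237, -0.28436118]), 'moment': array([ 0.00127049,  0.00519362, -0.01516571]), 'gripper_width': 0.08748192699601896} 0.0188
{'K': [[465.78, 0.0, 256.102], [0.0, 465.78, 200.213], [0.0, 0.0, 1.0]], 'R': [[0.894, -0.449, 0.01], [-0.346, -0.703, -0.621], [0.286, 0.552, -0.783]], 't': [-0.533, 0.173, 1.453]}
{'K': [[393.196, 0.0, 257.299], [0.0, 393.196, 189.837], [0.0, 0.0, 1.0]], 'R': [[0.019, -0.999, 0.032], [-0.995, -0.022, -0.1], [0.1, -0.03, -0.995]], 't': [-0.118, 0.578, 0.966]}
{'K': [[332.936, 0.0, 258.61], [0.0, 332.936, 193.401], [0.0, 0.0, 1.0]], 'mount': [[1.0, -0.001, 0.0, 0.001], [0.001, 0.956, 0.294, -0.079], [-0.001, -0.294, 0.956, -0.158], [0.0, 0.0, 0.0, 1.0]]}
```

View pics/scene0.png

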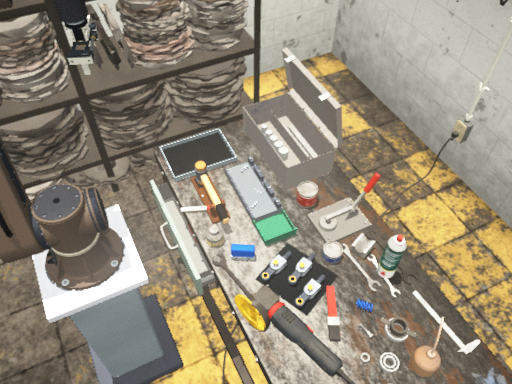

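View pics/top0.png

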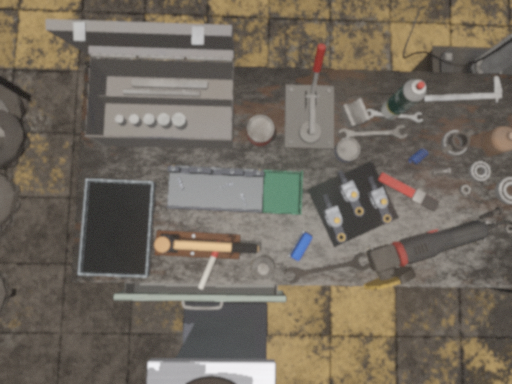

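View pics/wrist0.png

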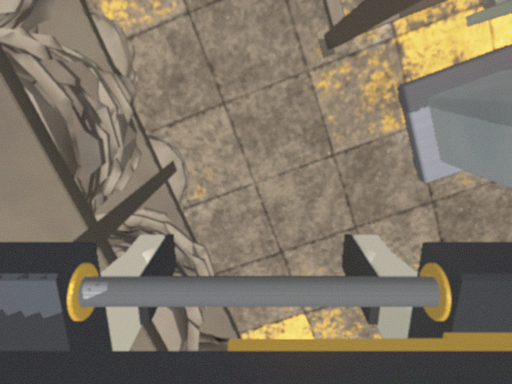

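```bash
cat >> h.py <<'E'
def cam(d):
    if 'mount' in d: 
        s=d['pose']; T=np.eye(4); T[:3,:3]=Ro.from_euler('xyz',s[3:],degrees=True).as_matrix(); T[:3,3]=s[:3]
        M=T@d['mount']; R=M[:3,:3].T; return d['K'],R,-R@M[:3,3]
    return d['K'],d['R'],d['t']
def ray(d,u,v,z):
    K,R,t=cam(d); C=-R.T@t; q=R.T@np.linalg.solve(K,[u,v,1.]); return C+q*(z-C[2])/q[2]
def proj(d,X):
    K,R,t=cam(d); p=K@(R@np.asarray(X,float)+t); return p[:2]/p[2]
def tri(obs):
    A=[];b=[]
    for d,(u,v) in obs:
        K,R,t=cam(d); C=-R.T@t; q=R.T@np.linalg.solve(K,[u,v,1.]); q/=np.linalg.norm(q); P=np.eye(3)-np.outer(q,q); A.append(P); b.append(P@C)
    A=np.vstack(A); b=np.hstack(b); x,*_=np.linalg.lstsq(A,b,rcond=None); return x,np.linalg.norm(A@x-b)
def shot(n,name):
    s=get_state(); d=dict(viewer.capture(n)); d['pose']=np.r_[s['tcp_pos'],s['eef_rot']]; save(name,d['frame']); np.savez(f'pics/{name}.npz',**d); return d
def load(name): return dict(np.load(f'pics/{name}.npz'))
def crop(name,x0,y0,x1,y1,k):
    f=cv2.imread(f'pics/{name}.png')[y0:y1,x0:x1]; cv2.imwrite(f'pics/{name}_c{x0}_{y0}.png',cv2.resize(f,None,fx=k,fy=k,interpolation=cv2.INTER_CUBIC))
E
python3 - <<'E'
from h import *
crop('top0',70,140,310,300,3.3)
crop('top0',230,80,410,300,2.7)
d=load('top0')
print('C',-d['R'].T@d['t'])
for p in [(301,246),(334,217),(351,195),(379,198),(263,266),(115,228),(164,245)]: print(p,np.round(ray(d,*p,0.03),3))
E
```

```text
C [ 0.48000765 -0.07626285  1.02220025]
(301, 246) [ 0.441 -0.219  0.03 ]
(334, 217) [ 0.515 -0.302  0.03 ]
(351, 195) [ 0.572 -0.346  0.03 ]
(379, 198) [ 0.566 -0.418  0.03 ]
(263, 266) [ 0.39  -0.124  0.03 ]
(115, 228) [0.477 0.246 0.03 ]
(164, 245) [0.437 0.123 0.03 ]
```

View pics/top0_c70_140.png

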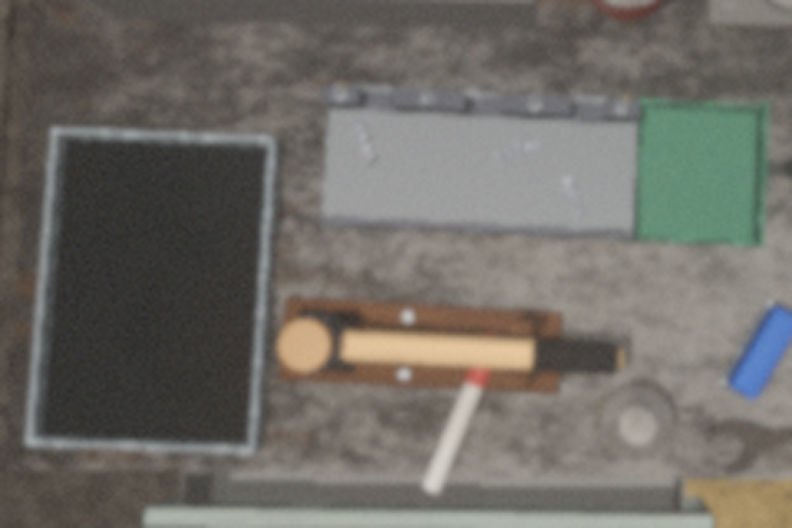

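View pics/top0_c230_80.png

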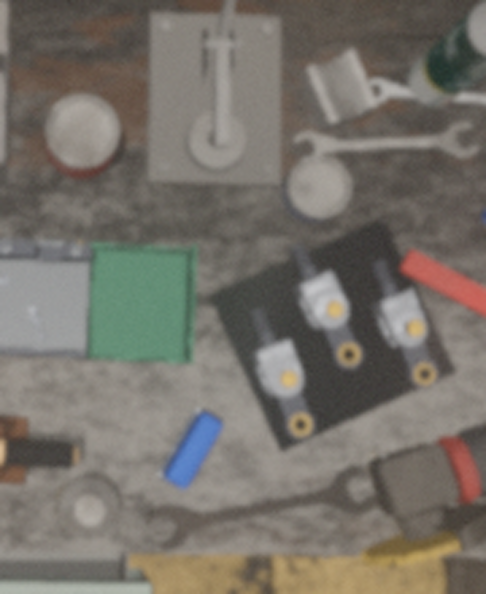

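```bash
cat > go.py <<'E'
# usage: go.py x y z yaw : prints shift in tool axes (units) & turn units
import sys
from h import *
s=get_state(); p=s['tcp_pos']; e=s['eef_rot']
tgt=np.array([float(a) for a in sys.argv[1:4]]); yaw=float(sys.argv[4]) if len(sys.argv)>4 else e[2]
R=Ro.from_euler('xyz',e,degrees=True).as_matrix()
R=Ro.from_euler('xyz',[180,0,e[2]],degrees=True).as_matrix()
d=R.T@(tgt-p)/0.05; dy=-((yaw-e[2]+180)%360-180)/6
n=int(np.ceil(max(np.abs(d).max(),np.linalg.norm(d)/1.2,abs(dy)/0.95)))
print('now',p.round(4),e.round(2),'F',s['contact_force'].round(1),'w',round(s['gripper_width'],4),'t',round(s['time_s'],1),'q',s['joints'].round(0))
print('shift units',d.round(3),'turn',round(dy,3),'n>=',n,'per row',(d/max(n,1)).round(3),round(dy/max(n,1),3))
E
python3 go.py 0.5 0 0.25 -90; python3 go.py 0.5 0 0.25
```

```text
now [0.2338 0.6328 0.2259] [-1.7999e+02 -7.0000e-02 -1.1028e+02] F [-1.1 -0.7  0.5] w 0.0876 t 0.1 q [ 86.  21.   1.  -0. -70. -17.]
shift units [10.027 -9.381 -0.483] turn -3.379 n>= 12 per row [ 0.836 -0.782 -0.04 ] -0.282
now [0.2338 0.6328 0.2259] [-1.7999e+02 -7.0000e-02 -1.1028e+02] F [-1.1 -0.7  0.5] w 0.0876 t 0.1 q [ 86.  21.   1.  -0. -70. -17.]
shift units [10.027 -9.381 -0.483] turn -0.0 n>= 12 per row [ 0.836 -0.782 -0.04 ] -0.0
```

>>> apply_moves:
  plan:
    - [0,[0.82,-0.77,-0.1],0]
    - [0,[0.82,-0.77,-0.1],0]
    - [0,[0.82,-0.77,0],0]
    - [0,[0.82,-0.77,0],0]
    - [0,[0.82,-0.77,0],0]
    - [0,[0.82,-0.77,0],0]
    - [0,[0.82,-0.77,0],0]
    - [0,[0.82,-0.77,0],-0.5]
    - [0,[0.82,-0.77,0],-0.5]
    - [0,[0.82,-0.77,0],-0.8]
    - [0,[0.82,-0.77,0],-0.8]
    - [0,[0,0,0],-0.8]

```text
time_s: 1.65
tcp_pos: [0.4932, 0.0689, 0.236]
eef_rot: [179.9, -0.0, -90.0]
contact_force: [-1.7, 0.2, -0.2]
gripper_width: 0.0875
```

```bash
python3 go.py 0.5 0 0.25 -90; python3 -c "
from h import *
shot('wrist','w1')"
```

```text
now [0.4932 0.0689 0.236 ] [ 1.7995e+02 -5.0000e-02 -9.0010e+01] F [-1.7  0.2 -0.2] w 0.0875 t 1.6 q [ 31.   3. -20.   0. -67.  59.]
shift units [ 1.379 -0.136 -0.279] turn -0.001 n>= 2 per row [ 0.689 -0.068 -0.14 ] -0.001
```

View pics/w1.png

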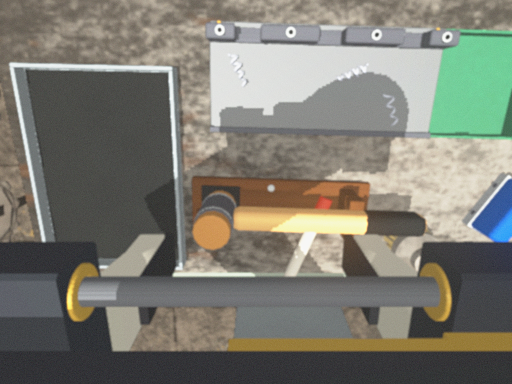

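>>> apply_moves:
  plan:
    - [0,[0.9,-0.7,-0.2],0]
    - [0,[0.9,-0.7,-0.2],0]
    - [0,[0.8,0,0],0]
    - [0,[0,0,0],0]
    - [0,[0,0,0],0]

```text
time_s: 2.33
tcp_pos: [0.5622, -0.0573, 0.2564]
eef_rot: [180.0, 0.0, -89.9]
contact_force: [-0.5, 0.2, -1.1]
gripper_width: 0.0877
```

```bash
python3 go.py 0.5 0 0.25 -90; python3 -c "
from h import *
shot('wrist','w2'); shot('top','t2')
crop('w2',100,0,500,250,2)"
```

```text
now [ 0.5622 -0.0573  0.2564] [ 1.7998e+02  1.0000e-02 -8.9920e+01] F [-0.5  0.2 -1.1] w 0.0877 t 2.3 q [ 14.   9. -11.  -0. -70.  76.]
shift units [-1.148  1.243  0.128] turn 0.013 n>= 2 per row [-0.574  0.622  0.064] 0.007
```

View pics/w2.png

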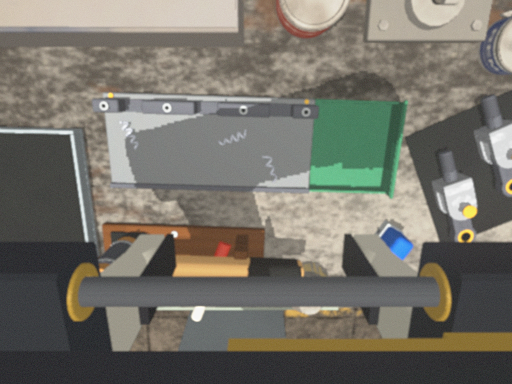

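View pics/w2_c100_0.png

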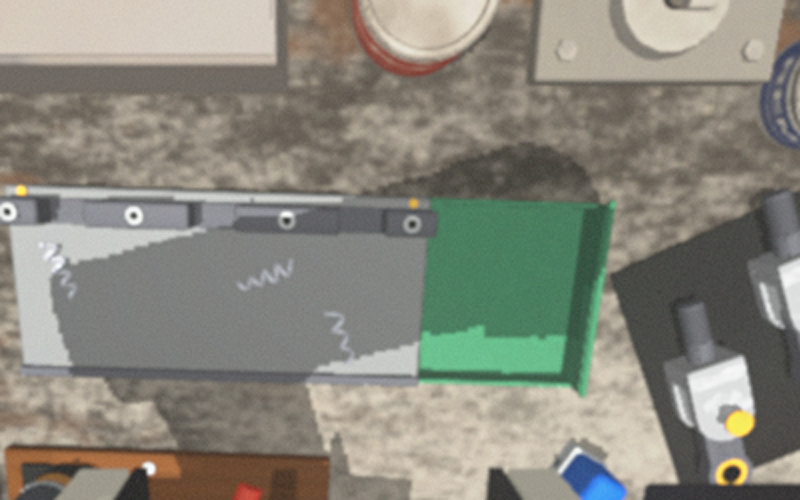

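```bash
python3 - <<'E'
from h import *
d=load('w2')
for uv in [(104,105.5),(167,107.5),(243.5,110),(306,112)]: print(ray(d,*uv,.052).round(4))
print('lip',ray(d,111,184.5,.03).round(4),ray(d,308.5,190,.03).round(4))
for uv in [(128,132),(232,137),(270,167)]: print('chip',ray(d,*uv,.032).round(4))
t=load('top0')
pts=np.array([ray(d,*uv,.052)[:2] for uv in [(104,105.5),(167,107.5),(243.5,110),(306,112)]])
E
```

```text
[0.6266 0.1048 0.052 ]
[0.6246 0.0386 0.052 ]
[ 0.6221 -0.0422  0.052 ]
[ 0.6201 -0.1084  0.052 ]
lip [0.534  0.1188 0.03  ] [ 0.5273 -0.1184  0.03  ]
chip [0.5966 0.0904 0.032 ]
chip [ 0.591  -0.0278  0.032 ]
chip [ 0.556  -0.0716  0.032 ]
```

```bash
python3 go.py 0.51 -0.27 0.25 -90
```

```text
now [ 0.5623 -0.0567  0.2566] [-1.7999e+02  1.0000e-02 -8.9830e+01] F [-0.3  0.8  0.9] w 0.0878 t 2.4 q [ 14.   9. -11.  -0. -70.  76.]
shift units [4.262 1.059 0.132] turn 0.029 n>= 5 per row [0.852 0.212 0.026] 0.006
```

>>> apply_moves:
  plan:
    - [0,[0.85,0.2,0],0]
    - [0,[0.85,0.2,0],0]
    - [0,[0.85,0.2,0],0]
    - [0,[0.85,0.2,0],0]
    - [0,[0.85,0.2,0],0]
    - [0,[0,0,0],0]
    - [0,[0,0,0],0]

```text
time_s: 3.3
tcp_pos: [0.5132, -0.2695, 0.2566]
eef_rot: [-180.0, 0.0, -89.9]
contact_force: [0.0, 0.1, -0.7]
gripper_width: 0.0878
```

```bash
python3 go.py 0.5 0 0.25 -90; python3 -c "
from h import *
shot('wrist','w3')
crop('w3',100,0,500,250,2)"
```

```text
now [ 0.5132 -0.2695  0.2566] [-1.7999e+02  1.0000e-02 -8.9850e+01] F [ 0.   0.1 -0.7] w 0.0878 t 3.3 q [ -8.  11.  -9.  -0. -70.  99.]
shift units [-5.391  0.25   0.132] turn 0.025 n>= 6 per row [-0.898  0.042  0.022] 0.004
```

View pics/w3.png

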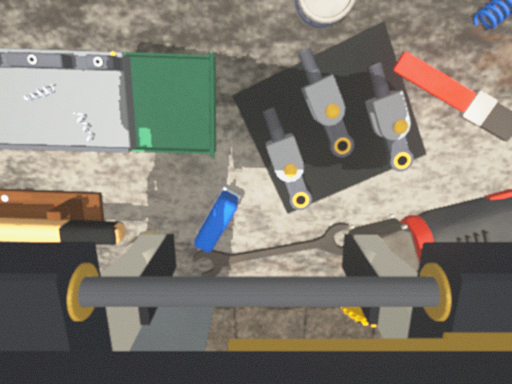

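View pics/w3_c100_0.png

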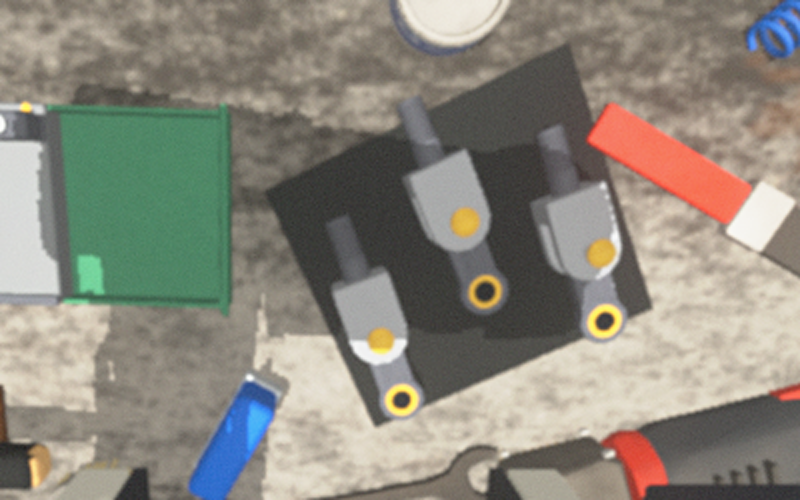

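```bash
python3 - <<'E'
from h import *
for n in ['top0','w3']:
    d=load(n); h=cv2.cvtColor(d['frame'],cv2.COLOR_BGR2HSV)
    m=cv2.inRange(h,(100,130,60),(125,255,255))
    nn,l,st,c=cv2.connectedComponentsWithStats(m)
    for i in range(1,nn):
        if st[i,4]>80:
            pts=np.argwhere(l==i)[:,::-1].astype(np.float32)
            W=np.array([ray(d,*p,.052)[:2] for p in pts]).astype(np.float32)
            rct=cv2.minAreaRect(W*1000); b=cv2.boxPoints(rct)
            print(n,c[i],rct)
E
```

```text
top0 [301.02392344 246.11483254] ((441.7302551269531, -215.59437561035156), (20.032861709594727, 63.91065979003906), 59.930267333984375)
w3 [493.488117    12.40219378] ((665.39404296875, -499.64892578125), (22.27206802368164, 37.63758087158203), 37.75617218017578)
w3 [216.17112733 221.67396594] ((444.9500427246094, -220.5335693359375), (24.25908851623535, 78.60594940185547), 59.998416900634766)
```

```bash
python3 go.py 0.443 -0.219 0.1 -120; python3 - <<'E'
from h import *
d=load('w2'); print(ray(d,95,235,.022))
d=load('w3')
for uv in [(215,262),(340,235)]: print(ray(d,*uv,.005).round(3))
E
```

```text
now [ 0.5133 -0.2692  0.2566] [-1.7999e+02  1.0000e-02 -8.9810e+01] F [0.2 0.5 0. ] w 0.0875 t 3.4 q [ -8.  11.  -9.  -0. -70.  99.]
shift units [-1.009  1.403  3.133] turn 5.031 n>= 6 per row [-0.168  0.234  0.522] 0.839
[0.46452894 0.1517047  0.022     ]
[ 0.367 -0.211  0.005]
[ 0.408 -0.38   0.005]
```

>>> apply_moves:
  plan:
    - [60,[-0.33,0.47,0.5],0]
    - [60,[-0.33,0.47,0.5],0]
    - [60,[-0.34,0.46,0.5],0]
    - [60,[0,0,0.4],1]
    - [60,[0,0,0.4],1]
    - [60,[0,0,0.4],1]
    - [60,[0,0,0.4],1]
    - [60,[0,0,0],1]
    - [60,[0,0,0],0]
    - [60,[0,0,0],0]

```text
time_s: 4.6
tcp_pos: [0.4434, -0.2198, 0.1019]
eef_rot: [-180.0, 0.0, -119.7]
contact_force: [0.2, 0.4, -0.3]
gripper_width: 0.0668
```

```bash
python3 go.py 0.443 -0.219 0.023 -120;python3 -c "
from h import *
shot('wrist','w4');shot('top','t4')
crop('t4',230,180,390,300,4)"
```

```text
now [ 0.4434 -0.2198  0.1019] [-1.7996e+02  2.0000e-02 -1.1967e+02] F [ 0.2  0.4 -0.3] w 0.0668 t 4.6 q [ -4.  11. -31.   0. -48.  64.]
shift units [-0.011  0.014  1.579] turn 0.055 n>= 2 per row [-0.005  0.007  0.789] 0.027
```

View pics/w4.png

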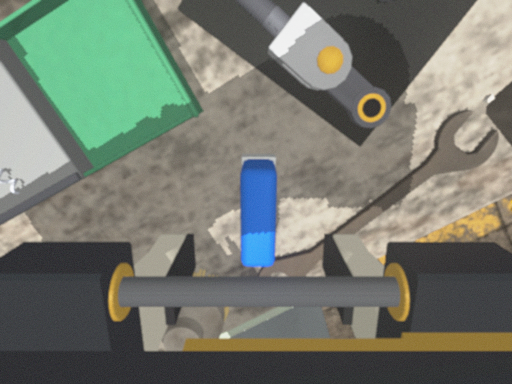

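>>> apply_moves:
  plan:
    - [80,[0,0,0.6],0]
    - [80,[0,0,0.6],0]
    - [80,[0,0,0.38],0]
    - [220,[0,0,0],0]
    - [220,[0,0,0],0]
    - [220,[0,0,0],0]
    - [220,[0,0,0],0]
  squeeze: 40

```text
time_s: 5.58
tcp_pos: [0.4434, -0.2205, 0.0234]
eef_rot: [-179.9, 0.0, -119.9]
contact_force: [0.3, -0.6, -1.9]
gripper_width: 0.0258
```

```bash
python3 go.py 0.443 -0.219 0.023 -120;python3 -c "
from h import *
shot('wrist','w5')"
```

```text
now [ 0.4434 -0.2205  0.0234] [-1.7991e+02  4.0000e-02 -1.1986e+02] F [ 0.3 -0.6 -1.9] w 0.0258 t 5.6 q [ -4.  17. -36.   0. -37.  64.]
shift units [-0.021  0.022  0.007] turn 0.023 n>= 1 per row [-0.021  0.022  0.007] 0.023
```

View pics/w5.png

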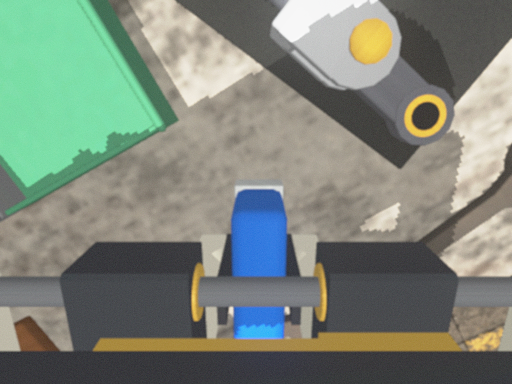

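```bash
python3 - <<'E'
from h import *
a=load('w4');b=load('w5')
for n,d in(('a',a),('b',b)):
    f=d['frame']; print(n,[(v,f[v,258].tolist()) for v in (range(152,170) if n=='a' else range(180,200))])
u=np.array([np.cos(np.radians(-30)),np.sin(np.radians(-30))])
for d,v in((a,157),(b,185.5)):
  for z in(0,.01): 
    X=ray(d,258,v,z)[:2]; print(z,(X-np.array([.4434,-.2205]))@u)
for d,v in((a,268),):
  for z in(0.04,.052): 
    X=ray(d,258,v,z)[:2]; print(z,(X-np.array([.4434,-.2205]))@u)
E
```

```text
a [(152, [128, 139, 145]), (153, [131, 137, 140]), (154, [132, 135, 133]), (155, [133, 138, 135]), (156, [156, 157, 156]), (157, [178, 181, 179]), (158, [183, 178, 176]), (159, [154, 122, 110]), (160, [139, 81, 56]), (161, [144, 79, 47]), (162, [138, 79, 43]), (163, [141, 80, 47]), (164, [141, 82, 48]), (165, [143, 82, 48]), (166, [143, 81, 49]), (167, [147, 81, 46]), (168, [149, 82, 40]), (169, [164, 90, 47])]
b [(180, [157, 156, 158]), (181, [157, 161, 157]), (182, [154, 157, 156]), (183, [150, 155, 151]), (184, [157, 159, 157]), (185, [178, 180, 178]), (186, [203, 208, 205]), (187, [217, 218, 216]), (188, [202, 198, 194]), (189, [172, 139, 126]), (190, [159, 96, 64]), (191, [155, 81, 40]), (192, [157, 88, 49]), (193, [160, 91, 49]), (194, [156, 89, 48]), (195, [157, 87, 50]), (196, [155, 87, 43]), (197, [160, 90, 48]), (198, [163, 94, 53]), (199, [155, 88, 45])]
0 0.029459522695484873
0.01 0.031368044862133994
0 0.02849642385851805
0.01 0.031295847697728876
0.04 -0.046418804950307826
0.052 -0.03958140512177198
```

```bash
python3 go.py 0.584 0.127 0.14 -91.75
```

```text
now [ 0.4434 -0.2205  0.0233] [-1.7992e+02  3.0000e-02 -1.1986e+02] F [-0.7  2.   4.4] w 0.0258 t 5.6 q [ -4.  17. -36.   0. -37.  64.]
shift units [-7.427  1.021 -2.334] turn -4.684 n>= 8 per row [-0.928  0.128 -0.292] -0.586
```

>>> apply_moves:
  plan:
    - [220,[0,0,-0.8],0]
    - [220,[0,0,-0.8],0]
    - [220,[0,0,-0.73],0]
    - [220,[0,0,0],-0.9]
    - [220,[0,0,0],-0.9]
    - [220,[0,0,0],-0.96]
    - [220,[0,0,0],-0.96]
    - [220,[0,0,0],-0.96]
    - [220,[0,0,0],0]

```text
time_s: 6.75
tcp_pos: [0.4425, -0.2204, 0.139]
eef_rot: [180.0, 0.0, -91.8]
contact_force: [0.3, 0.4, -0.9]
gripper_width: 0.0258
```

```bash
python3 go.py 0.584 0.127 0.14 -91.75
```

```text
now [ 0.4425 -0.2204  0.139 ] [ 1.7999e+02  1.0000e-02 -9.1840e+01] F [ 0.3  0.4 -0.9] w 0.0258 t 6.8 q [ -4.   8. -29.  -0. -53.  92.]
shift units [-7.035 -2.605 -0.019] turn -0.015 n>= 8 per row [-0.879 -0.326 -0.002] -0.002
```

>>> apply_moves:
  plan:
    - [220,[-0.88,-0.33,0],0]
    - [220,[-0.88,-0.33,0],0]
    - [220,[-0.88,-0.33,0],0]
    - [220,[-0.88,-0.33,0],0]
    - [220,[-0.88,-0.33,0],0]
    - [220,[-0.88,-0.32,0],0]
    - [220,[-0.88,-0.32,0],0]
    - [220,[-0.88,-0.32,0],0]
    - [220,[0,0,0.6],0]
    - [220,[0,0,0.4],0]
    - [220,[0,0,0],0]

```text
time_s: 8.12
tcp_pos: [0.5829, 0.1268, 0.0873]
eef_rot: [179.8, -0.1, -91.9]
contact_force: [-0.8, 0.6, -1.4]
gripper_width: 0.0257
```

```bash
python3 go.py 0.584 0.127 0.05 -91.75; python3 -c "
from h import *
shot('wrist','w6');shot('scene','s6');shot('top','t6');crop('t6',130,120,320,260,4);crop('s6',180,130,320,260,5)"
```

```text
now [0.5829 0.1268 0.0873] [ 1.798e+02 -1.100e-01 -9.191e+01] F [-0.8  0.6 -1.4] w 0.0257 t 8.1 q [ 31.  20. -19.  -0. -50.  57.]
shift units [-0.005 -0.021  0.746] turn -0.026 n>= 1 per row [-0.005 -0.021  0.746] -0.026
```

View pics/w6.png

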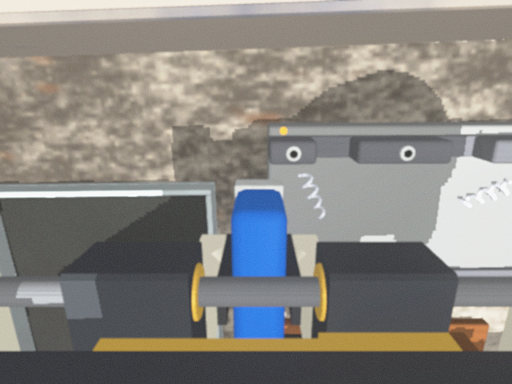

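View pics/s6_c180_130.png

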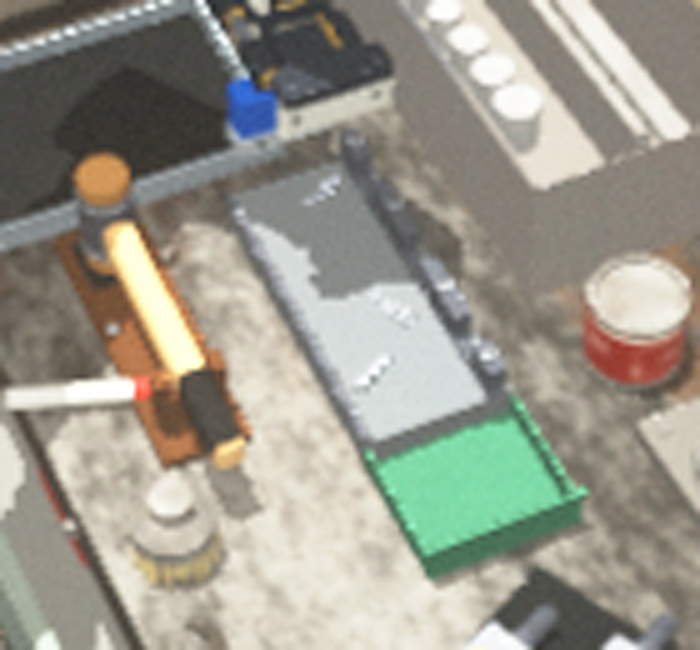

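>>> apply_moves:
  plan:
    - [220,[0,-0.03,0.4],0]
    - [220,[0,0,0.33],0]
    - [220,[0,0,0],0]
    - [220,[0,0,0],0]

```text
time_s: 8.78
tcp_pos: [0.5862, 0.1274, 0.0532]
eef_rot: [-180.0, 0.0, -91.8]
contact_force: [0.9, -0.1, -0.8]
gripper_width: 0.0259
```

```bash
python3 go.py 0.5765 -0.136 0.05 -91.75
```

```text
now [0.5862 0.1274 0.0532] [-1.7996e+02  1.0000e-02 -9.1790e+01] F [ 0.9 -0.1 -0.8] w 0.0259 t 8.8 q [ 31.  23. -21.   0. -46.  57.]
shift units [5.271 0.03  0.063] turn -0.006 n>= 6 per row [0.878 0.005 0.011] -0.001
```

>>> apply_moves:
  plan:
    - [220,[0,0.03,0.06],0]
    - [220,[0,0,0],0]
    - [220,[0.3,0,0],0]
    - [220,[0.4,0,0],0]
    - [220,[0.4,0,0],0]
    - [220,[0.4,0,0],0]
    - [220,[0.4,0,0],0]
    - [220,[0,0,0],0]

```text
time_s: 9.78
tcp_pos: [0.581, 0.0304, 0.0495]
eef_rot: [180.0, -0.0, -91.9]
contact_force: [0.1, 0.8, -1.9]
gripper_width: 0.0258
```

```bash
python3 go.py 0.5765 -0.136 0.05 -91.75; python3 -c "
from h import *
shot('wrist','w7');shot('scene','s7');crop('s7',180,130,320,260,5)"
```

```text
now [0.581  0.0304 0.0495] [ 1.7998e+02 -1.0000e-02 -9.1920e+01] F [ 0.1  0.8 -1.9] w 0.0258 t 9.8 q [ 22.  22. -24.  -0. -45.  66.]
shift units [ 3.329 -0.021 -0.01 ] turn -0.028 n>= 4 per row [ 0.832 -0.005 -0.002] -0.007
```

View pics/s7_c180_130.png

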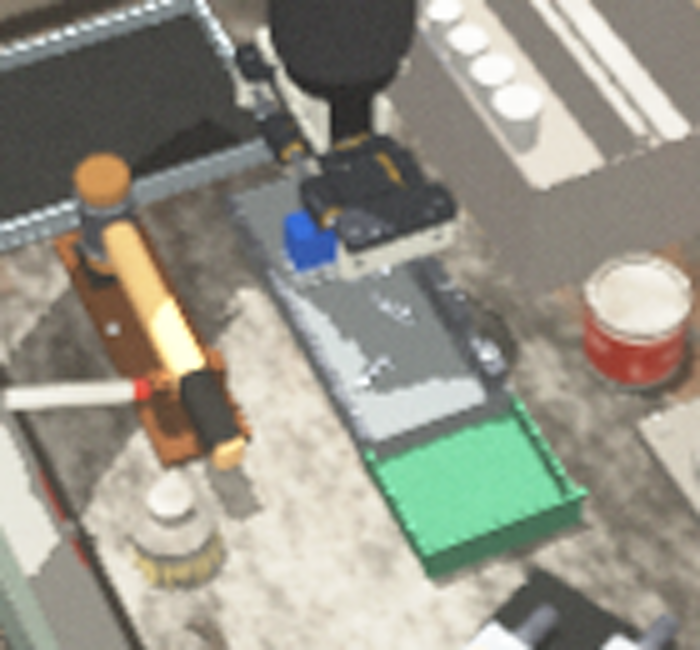

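View pics/w7.png

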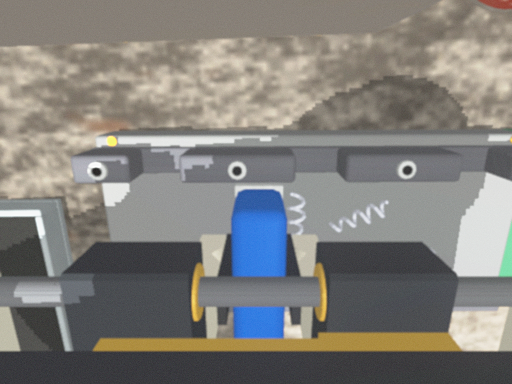

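>>> apply_moves:
  plan:
    - [220,[0.4,0,0],0]
    - [220,[0.4,0,0],0]
    - [220,[0.4,0,0],0]
    - [220,[0.4,0,0],0]
    - [220,[0.4,0,0],0]
    - [220,[0.4,0,0],0]
    - [220,[0.4,0,0],0]
    - [220,[0.4,0,0],0]
    - [220,[0.3,0,0],0]
    - [220,[0,0,0],0]

```text
time_s: 11.12
tcp_pos: [0.5757, -0.1438, 0.0495]
eef_rot: [180.0, -0.0, -91.9]
contact_force: [-0.6, 0.7, -1.0]
gripper_width: 0.026
```

```bash
python3 go.py 0.5765 -0.145 0.05 -91.75; python3 -c "
from h import *
shot('wrist','w8');shot('scene','s8');crop('s8',200,160,340,290,5)"
```

```text
now [ 0.5757 -0.1438  0.0495] [179.99  -0.   -91.88] F [-0.6  0.7 -1. ] w 0.026 t 11.1 q [  5.  23. -22.  -0. -45.  83.]
shift units [ 0.024 -0.017 -0.011] turn -0.022 n>= 1 per row [ 0.024 -0.017 -0.011] -0.022
```

View pics/s8_c200_160.png

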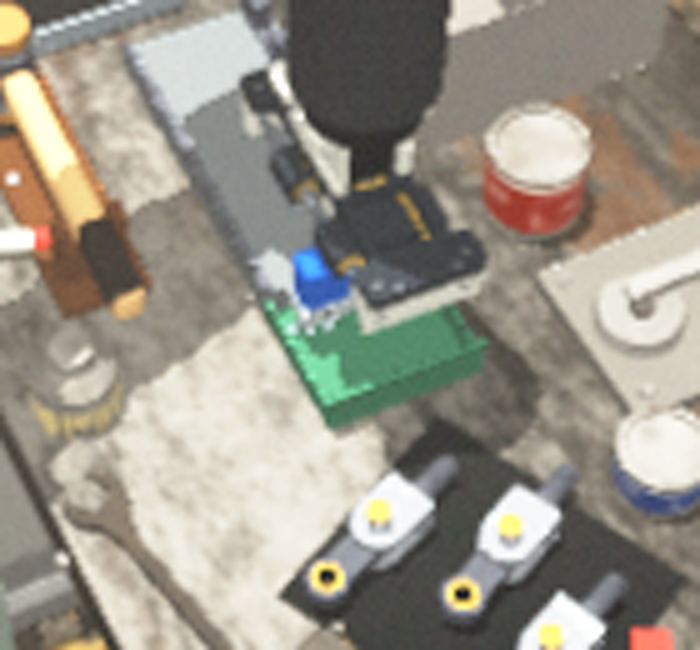

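View pics/w8.png

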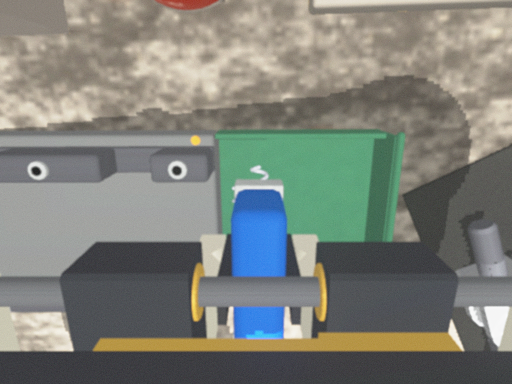

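>>> apply_moves:
  plan:
    - [220,[0,0,-0.3],0]
    - [220,[0,0,-0.8],0]
    - [220,[0,-0.3,-0.9],0]
    - [220,[0,-0.3,-0.9],0]
    - [220,[0,0,0],0]
    - [220,[0,0,0],0]

```text
time_s: 11.98
tcp_pos: [0.6053, -0.1429, 0.1947]
eef_rot: [180.0, 0.0, -91.8]
contact_force: [0.2, -0.1, -2.5]
gripper_width: 0.026
```

```bash
python3 go.py 0.45 -0.16 0.05 -91.75; python3 -c "
from h import *
shot('wrist','w9');shot('scene','s9');crop('s9',200,140,340,270,5)"
```

```text
now [ 0.6053 -0.1429  0.1947] [ 1.800e+02  3.000e-02 -9.177e+01] F [ 0.2 -0.1 -2.5] w 0.026 t 12.0 q [  5.  17.  -9.  -0. -64.  84.]
shift units [0.439 3.094 2.895] turn -0.003 n>= 4 per row [0.11  0.773 0.724] -0.001
```

View pics/s9_c200_140.png

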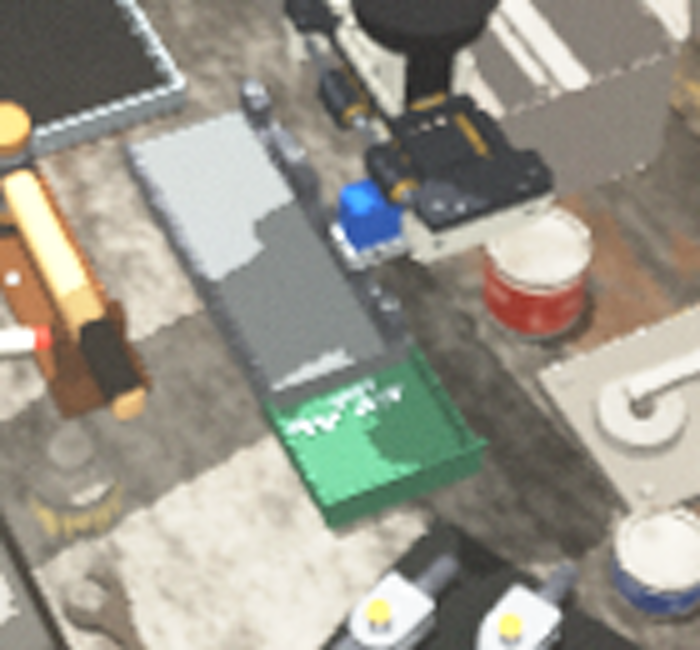

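View pics/w9.png

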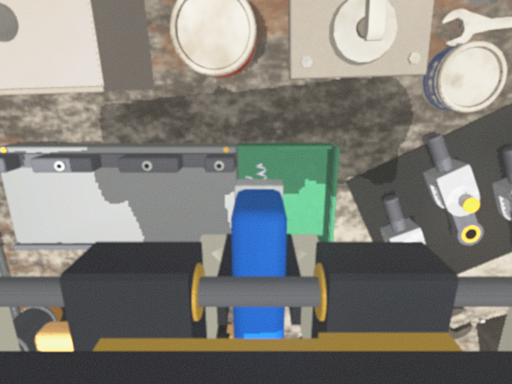

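```bash
python3 go.py 0.448 -0.21 0.06 -91.75
```

```text
now [ 0.6047 -0.1431  0.1936] [ 1.7988e+02  1.0000e-02 -9.1780e+01] F [-0.3 -0.2 -1.9] w 0.0257 t 12.1 q [  5.  17.  -9.  -0. -64.  84.]
shift units [1.435 3.092 2.671] turn -0.005 n>= 4 per row [0.359 0.773 0.668] -0.001
```

>>> apply_moves:
  plan:
    - [220,[0.36,0.77,0],0]
    - [220,[0.36,0.77,0],0]
    - [220,[0.36,0.77,0.5],0]
    - [220,[0.36,0.77,0.8],0]
    - [220,[0,0,0.7],0]
    - [220,[0,0,0.66],0]
    - [220,[0,0,0.4],0]
    - [220,[0,0,0.25],0]
    - [220,[0,0,0],0]
    - [220,[0,0,0],0]

```text
time_s: 13.32
tcp_pos: [0.4501, -0.2107, 0.0296]
eef_rot: [-180.0, -0.0, -91.8]
contact_force: [-0.1, 0.8, -2.1]
gripper_width: 0.0262
```

```bash
python3 go.py 0.448 -0.21 0.0235 -91.75
```

```text
now [ 0.4501 -0.2107  0.0296] [-1.7996e+02 -1.0000e-02 -9.1780e+01] F [-0.1  0.8 -2.1] w 0.0262 t 13.3 q [ -2.  17. -35.   0. -38.  91.]
shift units [-0.012  0.042  0.122] turn -0.005 n>= 1 per row [-0.012  0.042  0.122] -0.005
```

>>> apply_moves:
  plan:
    - [220,[0,0,0.12],0]
    - [220,[0,0,0],0]
    - [120,[0,0,0],0]
    - [120,[0,0,0],0]
    - [120,[0,0,-0.5],0]
    - [120,[0,0,-1],0]
    - [120,[0.3,-0.3,-1],0]
    - [120,[0.9,-0.5,-1],0]
    - [120,[0.9,-0.5,-1],0]
    - [120,[0.5,-0.5,-0.3],0]
    - [120,[0,0,0],0]
    - [120,[0,0,0],0]

```text
time_s: 14.82
tcp_pos: [0.5286, -0.3311, 0.2491]
eef_rot: [179.9, 0.1, -91.8]
contact_force: [-0.2, 1.0, -0.5]
gripper_width: 0.0464
```

```bash
python3 go.py 0.448 -0.21 0.0235 -91.75; python3 -c "
from h import *
shot('wrist','w10');shot('top','t10');shot('scene','s10');crop('s10',200,140,340,270,5)"
```

```text
now [ 0.5286 -0.3311  0.2491] [ 1.7991e+02  5.0000e-02 -9.1820e+01] F [-0.2  1.  -0.5] w 0.0464 t 14.8 q [-14.  15.  -4.  -0. -71. 102.]
shift units [-2.37   1.689  4.513] turn -0.011 n>= 5 per row [-0.474  0.338  0.903] -0.002
```

View pics/s10_c200_140.png

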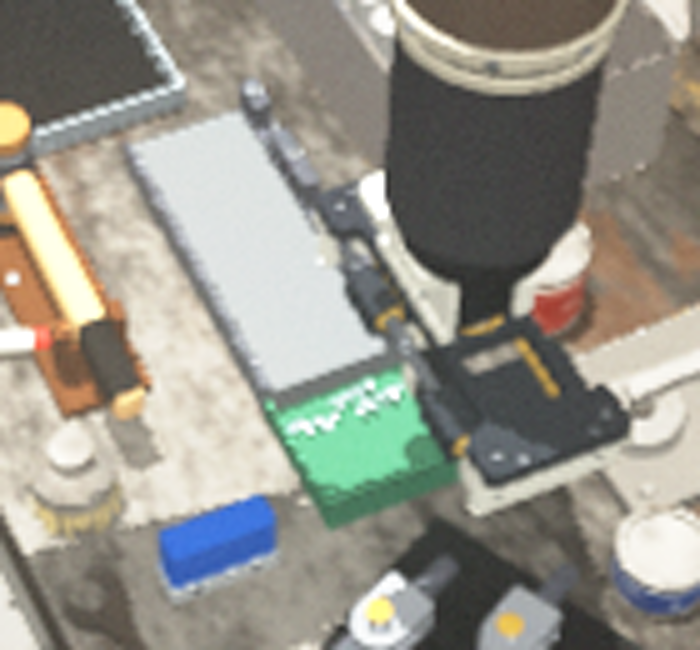

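View pics/w10.png

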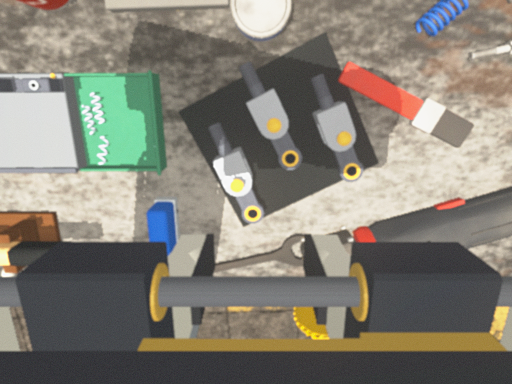

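```bash
cat > clev.py <<'E'
import sys
from h import *
n=sys.argv[1]; d=load(n); dz=float(sys.argv[2]) if len(sys.argv)>2 else 0; pz=float(sys.argv[3]) if len(sys.argv)>3 else .0455
h=cv2.cvtColor(d['frame'],cv2.COLOR_BGR2HSV)
m=cv2.inRange(h,(15,110,80),(35,255,255)); m=cv2.morphologyEx(m,cv2.MORPH_CLOSE,np.ones((3,3)))
cs,_=cv2.findContours(m,cv2.RETR_EXTERNAL,cv2.CHAIN_APPROX_NONE)
P=[]
for c in cs:
    a=cv2.contourArea(cv2.convexHull(c))
    if a<25 or a>3000: continue
    (x,y),(w,hh),_=cv2.minAreaRect(c)
    if y>240 or max(w,hh)/max(1,min(w,hh))>1.6: continue
    msk=np.zeros(m.shape,np.uint8); cv2.drawContours(msk,[c],-1,255,-1)
    # ring or disc : dark centre
    v=h[int(round(y)),int(round(x)),2]; s=h[int(round(y)),int(round(x)),1]
    P.append((x,y,a,'eye' if v<100 and s<180 and v<.6*h[msk>0][:,2].mean() else 'pin'))
print([(round(p[0],1),round(p[1],1),int(p[2]),p[3]) for p in P])
pins=[ray(d,p[0],p[1],pz+dz)[:2] for p in P if p[3]=='pin']; eyes=[ray(d,p[0],p[1],.020+dz)[:2] for p in P if p[3]=='eye']
for e in eyes:
    for p in pins:
        L=np.linalg.norm(p-e)
        if .03<L<.06:
            u=(p-e)/L; mid=p+.014*u; print('clevis mid',mid.round(4),'yaw',np.degrees(np.arctan2(u[1],u[0])).round(1),'L',L.round(4),'eye',e.round(4),'pin',p.round(4), 'grasp(+4mm)',(mid+.004*u).round(4))
E
python3 clev.py w10; python3 clev.py w3
```

```text
[(28.1, 229.6, 185, 'pin'), (252.0, 213.5, 149, 'eye'), (236.5, 185.0, 105, 'pin'), (351.5, 170.5, 181, 'eye'), (289.8, 158.2, 200, 'eye'), (343.5, 138.5, 137, 'pin'), (273.5, 125.0, 144, 'pin')]
clevis mid [ 0.5201 -0.3016] yaw 19.0 L 0.047 eye [ 0.4624 -0.3215] pin [ 0.5068 -0.3062] grasp(+4mm) [ 0.5238 -0.3003]
clevis mid [ 0.5682 -0.4193] yaw 22.6 L 0.0456 eye [ 0.5132 -0.4422] pin [ 0.5553 -0.4247] grasp(+4mm) [ 0.5719 -0.4178]
clevis mid [ 0.5848 -0.3433] yaw 25.0 L 0.0461 eye [ 0.5304 -0.3687] pin [ 0.5721 -0.3492] grasp(+4mm) [ 0.5885 -0.3416]
[(300.5, 199.5, 161, 'eye'), (290.3, 169.8, 110, 'pin'), (401.5, 160.5, 183, 'eye'), (342.0, 145.5, 194, 'eye'), (400.0, 126.5, 130, 'pin'), (332.5, 110.5, 136, 'pin')]
clevis mid [ 0.52   -0.3015] yaw 20.5 L 0.0469 eye [ 0.463  -0.3228] pin [ 0.5069 -0.3064] grasp(+4mm) [ 0.5237 -0.3001]
clevis mid [ 0.5685 -0.4197] yaw 22.3 L 0.0464 eye [ 0.5126 -0.4426] pin [ 0.5555 -0.425 ] grasp(+4mm) [ 0.5722 -0.4181]
clevis mid [ 0.5851 -0.3441] yaw 25.0 L 0.0461 eye [ 0.5306 -0.3695] pin [ 0.5724 -0.35  ] grasp(+4mm) [ 0.5887 -0.3424]
```

```bash
python3 go.py 0.522 -.3008 0.1 -70.2
```

```text
now [ 0.5288 -0.3308  0.2497] [ 1.7995e+02  2.0000e-02 -9.1750e+01] F [-0.2  0.6  1. ] w 0.0465 t 15.0 q [-14.  15.  -4.  -0. -71. 102.]
shift units [-0.595  0.154  2.995] turn -3.592 n>= 4 per row [-0.149  0.038  0.749] -0.898
```

>>> apply_moves:
  plan:
    - [125,[-0.3,0.08,0.5],0]
    - [125,[-0.3,0.07,0.5],0]
    - [125,[0,0,0.5],-0.9]
    - [125,[0,0,0.5],-0.9]
    - [125,[0,0,0.5],-0.9]
    - [125,[0,0,0.5],-0.9]
    - [125,[0,0,0],0]
    - [125,[0,0,0],0]

```text
time_s: 15.98
tcp_pos: [0.5234, -0.3013, 0.1012]
eef_rot: [-180.0, -0.0, -70.3]
contact_force: [0.4, 0.0, 0.5]
gripper_width: 0.0443
```

```bash
python3 go.py 0.522 -.3008 0.005 -70.2; python3 -c "
from h import *
shot('wrist','w11')"; python3 clev.py w11
```

```text
now [ 0.5234 -0.3013  0.1012] [-1.7996e+02 -5.0000e-02 -7.0260e+01] F [0.4 0.  0.5] w 0.0443 t 16.0 q [-11.  20. -18.   0. -52. 121.]
shift units [-0.018  0.023  1.924] turn -0.011 n>= 2 per row [-0.009  0.011  0.962] -0.005
[(255.5, 235.5, 328, 'pin'), (442.3, 227.8, 371, 'pin'), (344.5, 220.5, 462, 'eye'), (351.6, 169.3, 398, 'pin')]
clevis mid [ 0.5847 -0.3433] yaw 26.0 L 0.0466 eye [ 0.5302 -0.37  ] pin [ 0.5721 -0.3495] grasp(+4mm) [ 0.5883 -0.3416]
```

View pics/w11.png

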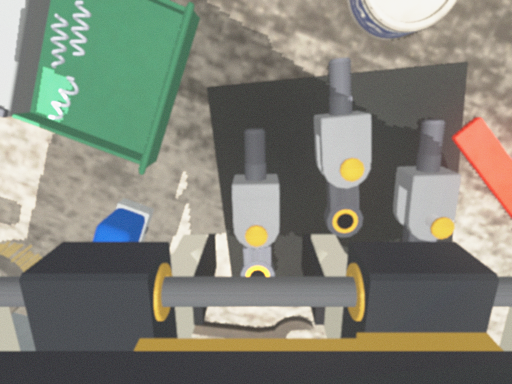

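>>> apply_moves:
  plan:
    - [125,[0,0.01,0.7],0]
    - [125,[0,0.01,0.6],0]
    - [125,[0,0,0.4],0]
    - [125,[0,0,0.22],0]
    - [125,[0,0,0],0]
    - [220,[0,0,0],0]
    - [220,[0,0,0],0]
    - [220,[0,0,0],0]
    - [220,[0,0,0],0]
  squeeze: 45

```text
time_s: 17.15
tcp_pos: [0.5224, -0.3016, 0.0051]
eef_rot: [-179.9, -0.0, -70.2]
contact_force: [-0.9, 3.9, 6.7]
gripper_width: 0.0335
```

```bash
python3 go.py 0.522 -.3008 0.005 -70.2
```

```text
now [ 0.5224 -0.3016  0.0051] [-1.7994e+02 -4.0000e-02 -7.0180e+01] F [-0.9  3.9  6.7] w 0.0335 t 17.1 q [-11.  27. -23.   0. -40. 121.]
shift units [-0.019  0.003  0.002] turn 0.003 n>= 1 per row [-0.019  0.003  0.002] 0.003
```

>>> apply_moves:
  plan:
    - [220,[0,0,-0.5],0]
    - [220,[0,0,-0.9],0]
    - [220,[0,0,-0.9],0]
    - [220,[0,0,0],0.9]
    - [220,[0,0,0],0.9]
    - [220,[0,0,0],0.9]
    - [220,[0,0,0],0.9]
    - [220,[0,0,0],0]

```text
time_s: 18.15
tcp_pos: [0.5214, -0.3015, 0.1186]
eef_rot: [179.9, 0.0, -91.8]
contact_force: [0.1, -0.4, -4.4]
gripper_width: 0.0337
```

```bash
python3 go.py 0.5984 .0787 0.12 -91.75
```

```text
now [ 0.5214 -0.3015  0.1186] [ 1.7995e+02  3.0000e-02 -9.1780e+01] F [ 0.1 -0.4 -4.4] w 0.0337 t 18.1 q [-11.  19. -17.  -0. -54. 100.]
shift units [-7.649 -1.304 -0.028] turn -0.005 n>= 8 per row [-0.956 -0.163 -0.003] -0.001
```

>>> apply_moves:
  plan:
    - [220,[-0.6,-0.13,0],0]
    - [220,[-0.88,-0.14,0],0]
    - [220,[-0.88,-0.14,0],0]
    - [220,[-0.88,-0.14,0],0]
    - [220,[-0.88,-0.15,0],0]
    - [220,[-0.88,-0.15,0],0]
    - [220,[-0.88,-0.15,0],0]
    - [220,[-0.88,-0.15,0],0]
    - [220,[-0.88,-0.15,0],0]
    - [220,[0,0,0],0]
    - [220,[0,0,0],0]

```text
time_s: 19.52
tcp_pos: [0.5983, 0.078, 0.1187]
eef_rot: [179.9, -0.0, -91.7]
contact_force: [-0.1, 0.0, -3.6]
gripper_width: 0.0337
```

```bash
python3 go.py 0.5984 .0787 0.03 -91.75; python3 -c "
from h import *
shot('wrist','w12')"; python3 clev.py w12 .1186
```

```text
now [0.5983 0.078  0.1187] [ 1.7993e+02 -3.0000e-02 -9.1680e+01] F [-0.1  0.  -3.6] w 0.0337 t 19.5 q [ 26.  19. -17.  -0. -54.  62.]
shift units [-0.014 -0.002  1.774] turn 0.011 n>= 2 per row [-0.007 -0.001  0.887] 0.006
[(506.5, 148.0, 26, 'pin'), (216.5, 148.0, 25, 'pin')]
```

View pics/w12.png

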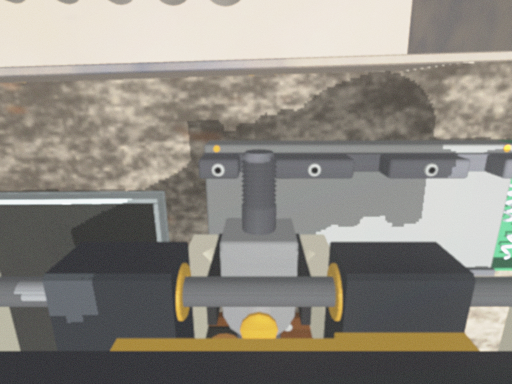

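```bash
python3 - <<'E'
from h import *
d=load('w12')
print('shoulder',ray(d,258,221,.1437), 'slot ends', [ray(d,u,165,.052).round(4) for u in (240,276)], [ray(d,u,v,.052).round(4) for u,v in ((218,170),(315,170),(432,170))])
E
```

```text
shoulder [0.62405539 0.07672483 0.1437    ] slot ends [array([0.629, 0.089, 0.052]), array([0.6283, 0.0642, 0.052 ])] [array([0.6259, 0.1044, 0.052 ]), array([0.6239, 0.0373, 0.052 ]), array([ 0.6214, -0.0437,  0.052 ])]
```

```bash
python3 - <<'E'
from h import *
crop('w12',180,130,340,350,3)
d=load('w12')
for v in (221,225,230,235,240,245): print(v,ray(d,258,v,.1437)[0].round(4),ray(d,258,v,.114)[0].round(4))
E
```

```text
221 0.6241 0.6121
225 0.6222 0.6099
230 0.6199 0.607
235 0.6175 0.6041
240 0.6151 0.6012
245 0.6127 0.5982
```

View pics/w12_c180_130.png

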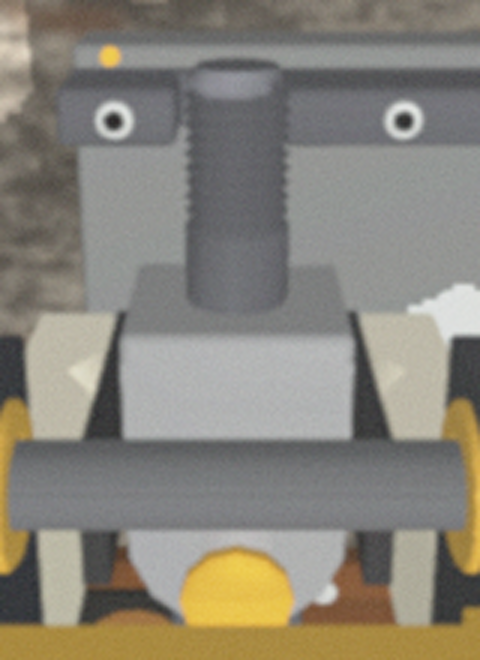

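>>> apply_moves:
  plan:
    - [220,[0,-0.05,0.5],0]
    - [220,[0,0,0.5],0]
    - [220,[0,0,0.3],0]
    - [220,[0,0,0.2],0]
    - [220,[0,0,0.15],0]
    - [220,[0,0,0.08],0]
    - [220,[0,0,0],0]
    - [220,[0,0,0],0]

```text
time_s: 20.58
tcp_pos: [0.6015, 0.0781, 0.033]
eef_rot: [-180.0, 0.0, -91.8]
contact_force: [-0.1, -0.5, -4.2]
gripper_width: 0.0339
```

```bash
python3 go.py 0.601 .0785 0.03 -91.75; python3 -c "
from h import *
shot('wrist','w13'); crop('w13',180,100,340,320,3)"
```

```text
now [0.6015 0.0781 0.033 ] [-1.7998e+02  1.0000e-02 -9.1780e+01] F [-0.1 -0.5 -4.2] w 0.0339 t 20.6 q [ 26.  25. -21.   0. -44.  62.]
shift units [-0.007  0.01   0.061] turn -0.005 n>= 1 per row [-0.007  0.01   0.061] -0.005
```

View pics/w13_c180_100.png

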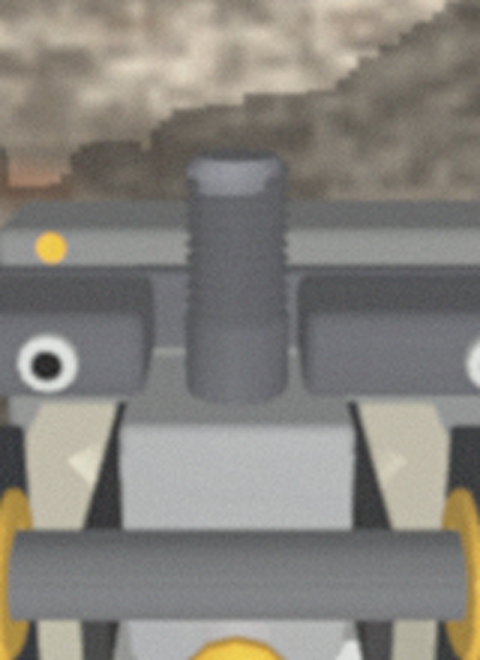

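>>> apply_moves:
  plan:
    - [220,[-0.04,0,0.03],0]
    - [220,[0,0,0.03],0]
    - [220,[0,0,0],0]
    - [170,[0,0,0],0]
    - [130,[0,0,0],0]
    - [125,[0,0,0],0]
    - [125,[0,0,0],0]
    - [125,[0,0,-0.4],0]
    - [125,[0,0,-0.8],0]
    - [125,[0,0,-0.8],0]
    - [125,[0,0,0],0]

```text
time_s: 22.0
tcp_pos: [0.6037, 0.0808, 0.1337]
eef_rot: [-179.6, 0.1, -91.8]
contact_force: [1.0, 0.7, -0.3]
gripper_width: 0.0444
```

```bash
python3 go.py 0.585 -.344 0.12 -65; python3 -c "
from h import *
shot('wrist','w14')"; python3 clev.py w14 .025
```

```text
now [0.6037 0.0808 0.1337] [-1.7962e+02  1.4000e-01 -9.1760e+01] F [ 1.   0.7 -0.3] w 0.0444 t 22.0 q [ 26.  18. -15.   0. -56.  62.]
shift units [8.503 0.114 0.273] turn -4.46 n>= 9 per row [0.945 0.013 0.03 ] -0.496
[(259.8, 232.3, 303, 'pin')]
```

View pics/w14.png

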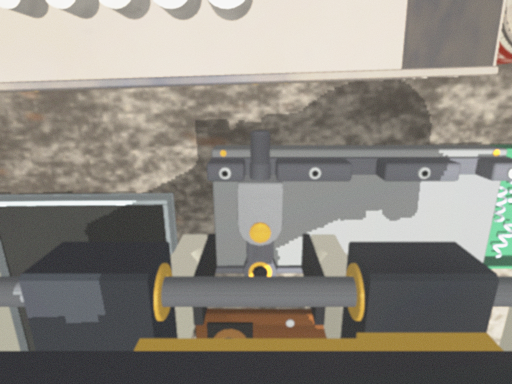

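```bash
python3 - <<'E'
from h import *
d=load('w14')
o=np.array([.5865,-.001]); a=np.radians(-1.75); X=np.array([np.cos(a),np.sin(a)]); Y=np.array([-X[1],X[0]])
for uv,z in (((259.8,232.3),.0705),((260.5,270),.045),((224.5,173),.052),((315,173),.052),((425,173),.052)):
    p=ray(d,*uv,z)[:2]-o; print((p@X).round(4),(p@Y).round(4))
E
```

```text
-0.0031 0.0807
-0.0482 0.0801
0.0364 0.1068
0.0364 0.0398
0.0363 -0.0416
```

>>> apply_moves:
  plan:
    - [125,[0.85,0.03,0],0]
    - [125,[0.95,0.03,0],0]
    - [125,[0.95,0.03,0],0]
    - [125,[0.95,0.03,0],0]
    - [125,[0.95,0,0],0]
    - [125,[0.95,0,0],0]
    - [125,[0.95,0,0],0]
    - [125,[0.95,0,0],0]
    - [125,[0.95,0,0],0]
    - [125,[0,0,0],-0.9]
    - [125,[0,0,0],-0.9]
    - [125,[0,0,0],-0.9]

```text
time_s: 23.55
tcp_pos: [0.5814, -0.3422, 0.1281]
eef_rot: [179.9, 0.1, -75.5]
contact_force: [-0.4, -0.6, -0.4]
gripper_width: 0.0445
```

>>> apply_moves:
  plan:
    - [125,[0,0,0],-0.9]
    - [125,[0,0,0.3],-0.9]
    - [125,[0,0,0],0]
    - [125,[0,0,0],0]

```text
time_s: 24.05
tcp_pos: [0.5821, -0.3421, 0.1143]
eef_rot: [180.0, 0.0, -64.9]
contact_force: [-0.4, 0.7, 0.5]
gripper_width: 0.0444
```

```bash
python3 go.py 0.587 -.3428 0.005 -64.7; python3 -c "
from h import *
shot('wrist','w15')"; python3 clev.py w15
```

```text
now [ 0.5821 -0.3421  0.1143] [ 1.7996e+02  2.0000e-02 -6.4900e+01] F [-0.4  0.7  0.5] w 0.0444 t 24.1 q [-14.  25.  -7.   0. -57. 129.]
shift units [ 0.054 -0.083  2.187] turn -0.034 n>= 3 per row [ 0.018 -0.028  0.729] -0.011
[(261.0, 220.5, 308, 'pin')]
```

View pics/w15.png

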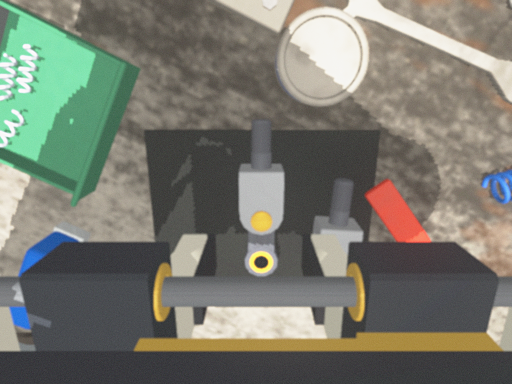

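>>> apply_moves:
  plan:
    - [125,[0.03,-0.08,0.7],0]
    - [125,[0,0,0.7],0]
    - [125,[0,0,0.5],0]
    - [125,[0,0,0.27],0]
    - [125,[0,0,0],0]
    - [220,[0,0,0],0]
    - [220,[0,0,0],0]
    - [220,[0,0,0],0]
    - [220,[0,0,0],0]

```text
time_s: 25.22
tcp_pos: [0.5874, -0.342, 0.0076]
eef_rot: [-179.9, -0.1, -64.8]
contact_force: [-0.7, 0.9, 5.9]
gripper_width: 0.0337
```

>>> apply_moves:
  plan:
    - [220,[0,0,-0.5],0]
    - [220,[0,0,-0.9],0]
    - [220,[0,0,-0.9],0]
    - [220,[0,0,0],0.9]
    - [220,[0,0,0],0.9]
    - [220,[0,0,0],0.9]
    - [220,[0,0,0],0.9]
    - [220,[0,0,0],0.9]
    - [220,[0,0,0],0]

```text
time_s: 26.35
tcp_pos: [0.586, -0.3415, 0.1206]
eef_rot: [179.9, 0.0, -91.8]
contact_force: [-0.0, 0.6, -3.0]
gripper_width: 0.0334
```

```bash
python3 go.py 0.599 0 0.12 -91.75
```

```text
now [ 0.586  -0.3415  0.1206] [ 1.7995e+02  4.0000e-02 -9.1770e+01] F [-0.   0.6 -3. ] w 0.0334 t 26.4 q [-14.  25.  -6.  -0. -58. 102.]
shift units [-6.834 -0.049  0.013] turn -0.004 n>= 7 per row [-0.976 -0.007  0.002] -0.001
```

>>> apply_moves:
  plan:
    - [220,[-0.64,0,0],0]
    - [220,[-0.88,0,0],0]
    - [220,[-0.88,0,0],0]
    - [220,[-0.88,0,0],0]
    - [220,[-0.88,-0.02,0],0]
    - [220,[-0.88,-0.02,0],0]
    - [220,[-0.88,-0.02,0],0]
    - [220,[-0.88,0,0],0]
    - [220,[0,0,0.5],0]
    - [220,[0,0,0],0]
    - [220,[0,0,0],0]

```text
time_s: 27.72
tcp_pos: [0.6003, -0.0025, 0.0967]
eef_rot: [-180.0, -0.0, -91.8]
contact_force: [0.2, 0.3, -3.4]
gripper_width: 0.0338
```

```bash
python3 go.py 0.599 0 0.0325 -91.75; python3 -c "
from h import *
shot('wrist','w16'); crop('w16',180,100,340,320,3)"
```

```text
now [ 0.6003 -0.0025  0.0967] [-1.7999e+02 -2.0000e-02 -9.1760e+01] F [ 0.2  0.3 -3.4] w 0.0338 t 27.7 q [ 18.  20. -19.   0. -51.  70.]
shift units [-0.048  0.027  1.283] turn -0.001 n>= 2 per row [-0.024  0.014  0.642] -0.0
```

View pics/w16_c180_100.png

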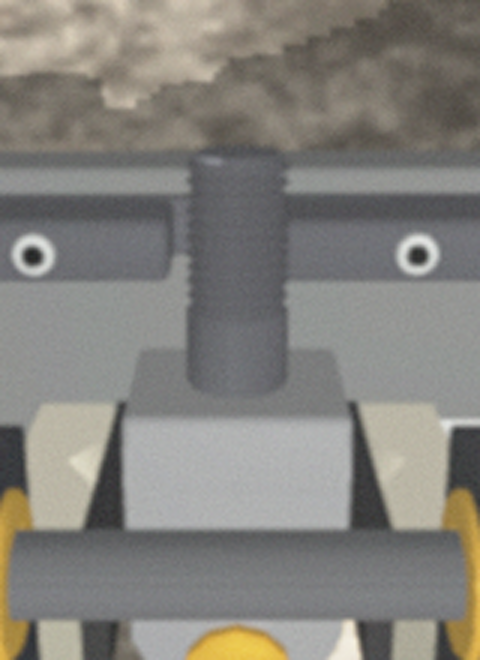

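```bash
python3 - <<'E'
from h import *
d=load('w16'); print(ray(d,258,238.3,.119), ray(d,258,216.5,.089),ray(d,191,185.3,.052),ray(d,319,185.3,.052))
E
```

```text
[ 0.6166587  -0.00348632  0.119     ] [ 0.61550007 -0.00342532  0.089     ] [0.62371661 0.03878959 0.052     ] [ 0.62114542 -0.04223822  0.052     ]
```

>>> apply_moves:
  plan:
    - [220,[-0.04,0.05,0.3],0]
    - [220,[0,0,0.4],0]
    - [220,[0,0,0.2],0]
    - [220,[0,0,0.15],0]
    - [220,[0,0,0.1],0]
    - [220,[0,0,0.05],0]
    - [220,[0,0,0],0]
    - [220,[0,0,0],0]

```text
time_s: 28.78
tcp_pos: [0.5979, 0.0001, 0.0365]
eef_rot: [-180.0, 0.0, -91.8]
contact_force: [-1.3, 0.8, -3.1]
gripper_width: 0.0335
```

```bash
python3 go.py 0.598 0 0.0325 -91.75; python3 -c "
from h import *
shot('wrist','w17'); crop('w17',180,100,340,320,3)"
```

```text
now [5.979e-01 1.000e-04 3.650e-02] [-1.7996e+02  1.0000e-02 -9.1790e+01] F [-1.3  0.8 -3.1] w 0.0335 t 28.8 q [ 19.  24. -22.   0. -44.  69.]
shift units [ 0.003 -0.001  0.081] turn -0.006 n>= 1 per row [ 0.003 -0.001  0.081] -0.006
```

View pics/w17_c180_100.png

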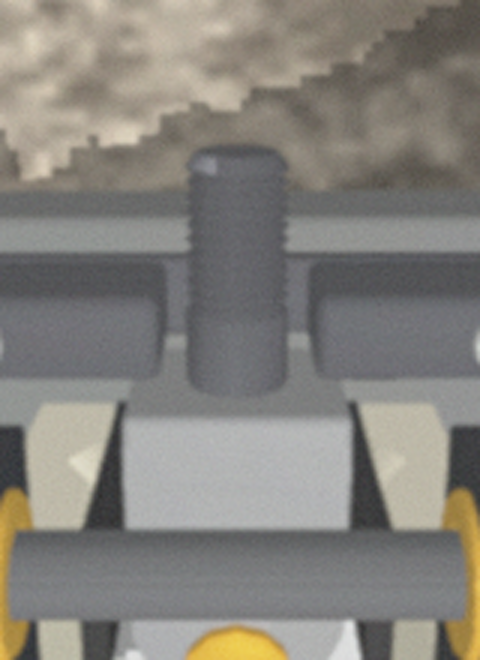

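Centred now; lower, release, and go on to the third.

>>> apply_moves:
  plan:
    - [220,[0,0,0.05],0]
    - [220,[0,0,0.03],0]
    - [220,[0,0,0],0]
    - [170,[0,0,0],0]
    - [130,[0,0,0],0]
    - [125,[0,0,0],0]
    - [125,[0,0,0],0]
    - [125,[0,0,-0.4],0]
    - [125,[0,0,-0.8],0]
    - [125,[0,0,-0.8],0]
    - [125,[0,0,0],0]

```text
time_s: 30.2
tcp_pos: [0.6, 0.0005, 0.1361]
eef_rot: [-179.6, 0.1, -91.8]
contact_force: [0.2, 0.8, -0.6]
gripper_width: 0.045
```

```bash
python3 go.py 0.5703 -.4187 0.12 -67.5; python3 -c "
from h import *
shot('wrist','w18');shot('scene','s18'); crop('s18',200,130,380,300,4)"; python3 clev.py w18 .025
```

```text
now [6.000e-01 5.000e-04 1.361e-01] [-1.7961e+02  9.0000e-02 -9.1760e+01] F [ 0.2  0.8 -0.6] w 0.045 t 30.2 q [ 19.  18. -16.   0. -56.  69.]
shift units [8.399 0.336 0.321] turn -4.043 n>= 9 per row [0.933 0.037 0.036] -0.449
[(259.8, 230.8, 301, 'pin'), (150.3, 229.4, 313, 'pin'), (124.5, 150.5, 30, 'pin')]
```

View pics/w18.png

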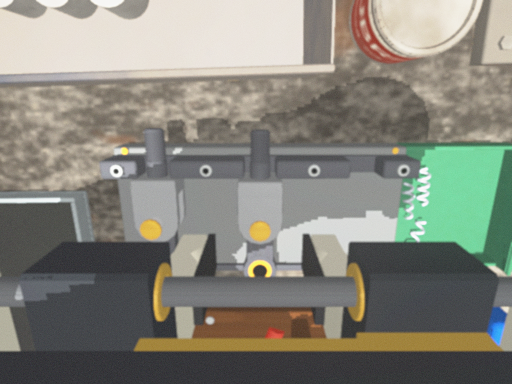

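View pics/s18_c200_130.png

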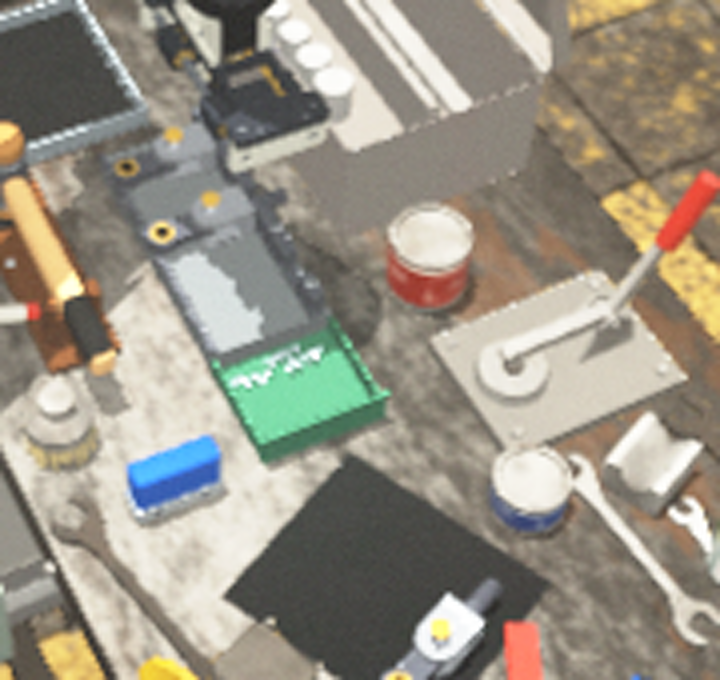

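```bash
python3 - <<'E'
from h import *
d=load('w3')
for uv in ((394,70),(406,52),(464,110)): print(ray(d,*uv,.012).round(3))
E
```

```text
[ 0.615 -0.424  0.012]
[ 0.634 -0.435  0.012]
[ 0.571 -0.512  0.012]
```

>>> apply_moves:
  plan:
    - [125,[0.8,0.04,0],0]
    - [125,[0.95,0.04,0],0]
    - [125,[0.95,0.04,0],0]
    - [125,[0.95,0.04,0],0]
    - [125,[0.95,0.04,0],0]
    - [125,[0.95,0.04,0],0]
    - [125,[0.95,0.04,0],0]
    - [125,[0.95,0.04,0],0]
    - [125,[0.94,0,0],0]
    - [125,[0,0,0],-0.9]
    - [125,[0,0,0],-0.9]
    - [125,[0,0,0],-0.9]

```text
time_s: 31.8
tcp_pos: [0.5676, -0.4187, 0.1301]
eef_rot: [179.9, 0.1, -75.4]
contact_force: [-0.1, -0.1, -0.2]
gripper_width: 0.0444
```

>>> apply_moves:
  plan:
    - [125,[0,0,0],-0.9]
    - [125,[0,0,0.3],-0.4]
    - [125,[0,0,0],0]
    - [125,[0,0,0],0]

```text
time_s: 32.3
tcp_pos: [0.5683, -0.4187, 0.1166]
eef_rot: [179.9, 0.0, -67.8]
contact_force: [0.9, 0.2, -0.4]
gripper_width: 0.0448
```

```bash
python3 go.py 0.5703 -.4187 0.0055 -67.6; python3 -c "
from h import *
shot('wrist','w19')"; python3 clev.py w19
```

```text
now [ 0.5683 -0.4187  0.1166] [ 1.7995e+02  4.0000e-02 -6.7840e+01] F [ 0.9  0.2 -0.4] w 0.0448 t 32.3 q [-21.  28.  -3.   0. -59. 133.]
shift units [ 0.014 -0.036  2.222] turn -0.04 n>= 3 per row [ 0.005 -0.012  0.741] -0.013
[(258.5, 222.5, 287, 'pin')]
```

View pics/w19.png

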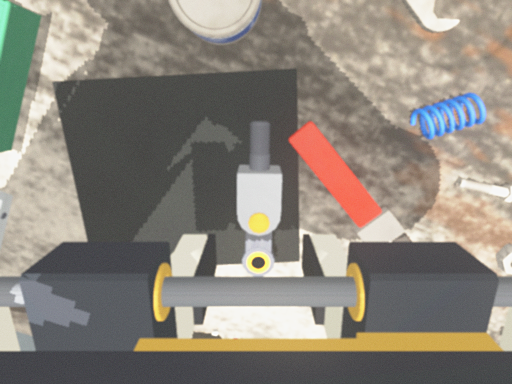

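```bash
python3 - <<'E'
from h import *
crop('w19',230,100,430,300,4)
d=load('w19'); R=Ro.from_euler('xyz',d['pose'][3:],degrees=True).as_matrix()
for uv in ((289,139),(300,153),(330,186),(362,222)):
  for z in (0,.015):
    X=ray(d,*uv,z); print(uv,z,(R.T@(X-d['pose'][:3]))[:2].round(4))
E
```

```text
(289, 139) 0 [ 0.0256 -0.0411]
(289, 139) 0.015 [ 0.0242 -0.0431]
(300, 153) 0 [ 0.0351 -0.0294]
(300, 153) 0.015 [ 0.0332 -0.0322]
(330, 186) 0 [ 0.0618 -0.0009]
(330, 186) 0.015 [ 0.0585 -0.0051]
(362, 222) 0 [0.0923 0.0324]
(362, 222) 0.015 [0.0873 0.0263]
```

View pics/w19_c230_100.png

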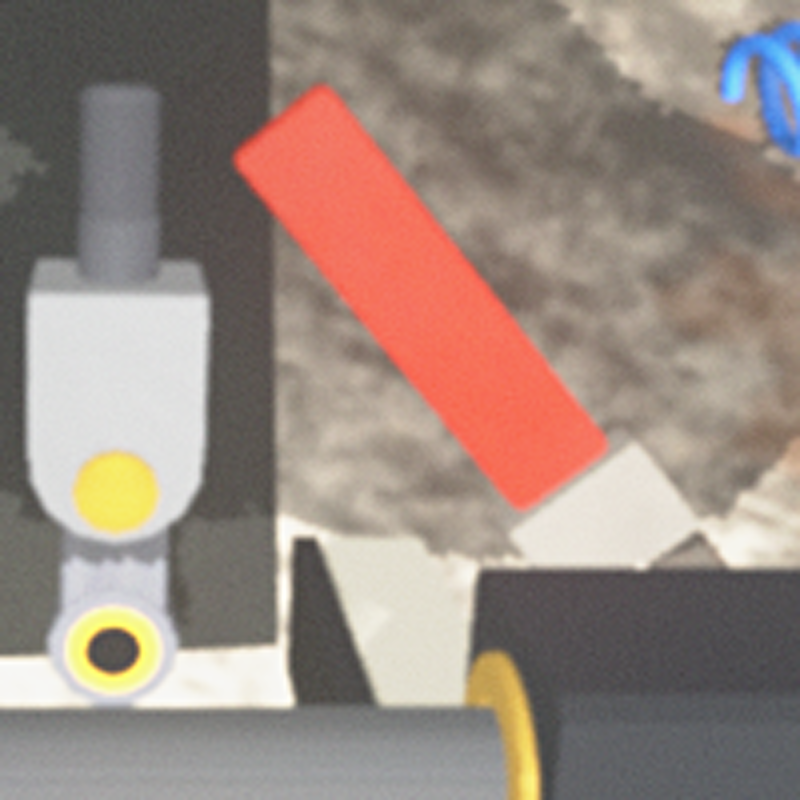

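>>> apply_moves:
  plan:
    - [128,[0,0,0.7],0]
    - [128,[0,0,0.7],0]
    - [128,[0,0,0.5],0]
    - [128,[0,0,0.3],0]
    - [128,[0,0,0],0]
    - [220,[0,0,0],0]
    - [220,[0,0,0],0]
    - [220,[0,0,0],0]
    - [220,[0,0,0],0]

```text
time_s: 33.48
tcp_pos: [0.5694, -0.4191, 0.0086]
eef_rot: [-179.9, -0.1, -67.8]
contact_force: [-0.5, 1.3, 6.7]
gripper_width: 0.034
```

>>> apply_moves:
  plan:
    - [220,[0,0,-0.5],0]
    - [220,[0,0,-0.9],0]
    - [220,[0,0,-0.9],0]
    - [220,[0,0,0],0.8]
    - [220,[0,0,0],0.8]
    - [220,[0,0,0],0.8]
    - [220,[0,0,0],0.8]
    - [220,[0,0,0],0.8]
    - [220,[0,0,0],0]

```text
time_s: 34.6
tcp_pos: [0.5681, -0.4184, 0.1214]
eef_rot: [179.9, 0.0, -91.8]
contact_force: [0.4, -0.3, -2.3]
gripper_width: 0.0335
```

```bash
python3 go.py 0.594 -.080 0.12 -91.75
```

```text
now [ 0.5681 -0.4184  0.1214] [ 1.7994e+02  5.0000e-02 -9.1780e+01] F [ 0.4 -0.3 -2.3] w 0.0335 t 34.6 q [-21.  28.  -3.  -0. -60. 109.]
shift units [-6.781 -0.309  0.029] turn -0.004 n>= 7 per row [-0.969 -0.044  0.004] -0.001
```

>>> apply_moves:
  plan:
    - [220,[-0.65,0,0],0]
    - [220,[-0.87,-0.05,0],0]
    - [220,[-0.87,-0.05,0],0]
    - [220,[-0.87,-0.05,0],0]
    - [220,[-0.87,-0.05,0],0]
    - [220,[-0.87,-0.05,0],0]
    - [220,[-0.87,-0.05,0],0]
    - [220,[-0.87,0,0],0]
    - [220,[0,0,0.5],0]
    - [220,[0,0,0],0]
    - [220,[0,0,0],0]

```text
time_s: 35.98
tcp_pos: [0.5943, -0.0828, 0.0977]
eef_rot: [-180.0, -0.0, -91.8]
contact_force: [0.6, 0.5, -3.8]
gripper_width: 0.0341
```

```bash
python3 go.py 0.597 -.080 0.0335 -91.75; python3 -c "
from h import *
shot('wrist','w20'); crop('w20',160,100,360,320,3)"
```

```text
now [ 0.5943 -0.0828  0.0977] [-1.7999e+02 -2.0000e-02 -9.1760e+01] F [ 0.6  0.5 -3.8] w 0.0341 t 36.0 q [ 11.  20. -19.   0. -52.  78.]
shift units [-0.058 -0.052  1.283] turn -0.001 n>= 2 per row [-0.029 -0.026  0.642] -0.001
```

View pics/w20_c160_100.png

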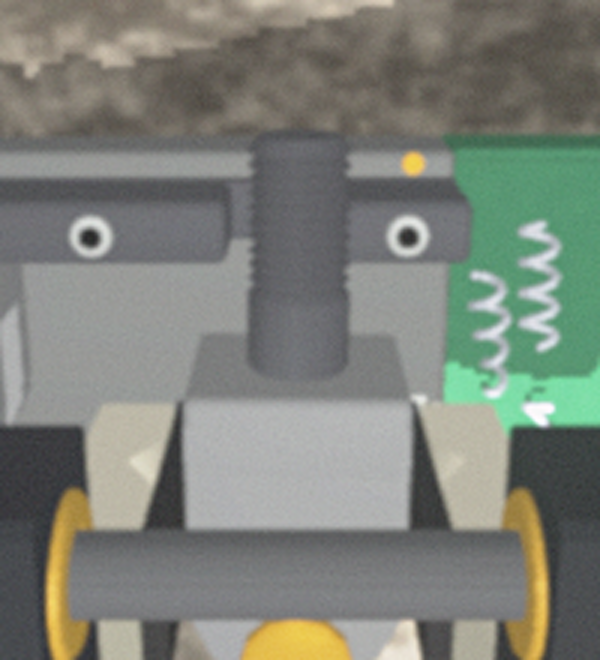

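```bash
python3 - <<'E'
from h import *
d=load('w20'); print(ray(d,258,233.3,.119), ray(d,258,211.5,.0893),ray(d,190,179,.052),ray(d,296,179,.052))
E
```

```text
[ 0.61263421 -0.0838979   0.119     ] [ 0.61207539 -0.08385636  0.0893    ] [ 0.62159139 -0.0410866   0.052     ] [ 0.61946203 -0.10812564  0.052     ]
```

>>> apply_moves:
  plan:
    - [220,[-0.05,0.02,0.3],0]
    - [220,[0,0,0.4],0]
    - [220,[0,0,0.2],0]
    - [220,[0,0,0.15],0]
    - [220,[0,0,0.1],0]
    - [220,[0,0,0.05],0]
    - [220,[0,0,0],0]
    - [220,[0,0,0],0]

```text
time_s: 37.02
tcp_pos: [0.5934, -0.0798, 0.0375]
eef_rot: [-180.0, 0.0, -91.8]
contact_force: [-0.4, -0.3, -3.7]
gripper_width: 0.0333
```

```bash
python3 go.py 0.594 -.080 0.0335 -91.75; python3 -c "
from h import *
shot('wrist','w21'); crop('w21',180,100,340,320,3)"
```

```text
now [ 0.5934 -0.0798  0.0375] [-179.96    0.    -91.78] F [-0.4 -0.3 -3.7] w 0.0333 t 37.0 q [ 11.  24. -22.   0. -44.  77.]
shift units [ 0.004 -0.011  0.081] turn -0.006 n>= 1 per row [ 0.004 -0.011  0.081] -0.006
```

View pics/w21_c180_100.png

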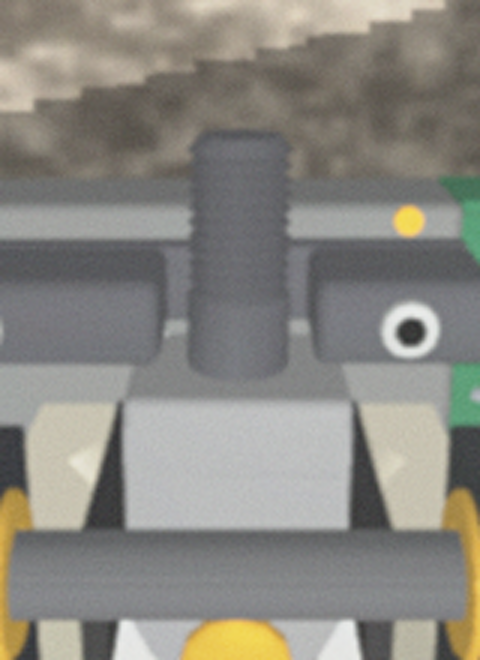

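>>> apply_moves:
  plan:
    - [220,[0,0,0.05],0]
    - [220,[0,0,0.03],0]
    - [220,[0,0,0],0]
    - [170,[0,0,0],0]
    - [130,[0,0,0],0]
    - [125,[0,0,0],0]
    - [125,[0,0,0],0]
    - [125,[0,0,-0.4],0]
    - [125,[0,0,-0.9],0]
    - [125,[-0.5,0.4,-0.9],0]
    - [125,[-0.7,0.4,-0.9],0]
    - [125,[0,0,0],0]

```text
time_s: 38.58
tcp_pos: [0.5565, -0.0166, 0.1929]
eef_rot: [-179.5, 0.1, -91.6]
contact_force: [-0.7, -0.4, -1.1]
gripper_width: 0.0448
```

```bash
python3 go.py 0.5 0 0.12 -180; python3 -c "
from h import *
shot('wrist','w22')"; python3 - <<'E'
from h import *
d=load('w22');t=load('t10')
E
sed -i 's/if y>240/if y>245/' clev.py; python3 clev.py w22 .025
```

```text
now [ 0.5565 -0.0166  0.1929] [-1.7955e+02  1.2000e-01 -9.1630e+01] F [-0.7 -0.4 -1.1] w 0.0448 t 38.6 q [ 18.  11. -18.   0. -61.  70.]
shift units [-0.3    1.139  1.457] turn 14.728 n>= 16 per row [-0.019  0.071  0.091] 0.92
[(240.5, 201.0, 282, 'eye'), (322.5, 200.5, 285, 'eye'), (156.5, 199.0, 277, 'eye'), (331.5, 159.0, 222, 'pin'), (238.0, 158.5, 219, 'pin'), (145.5, 157.0, 220, 'pin')]
clevis mid [ 0.5959 -0.0007] yaw -1.6 L 0.0465 eye [0.5355 0.001 ] pin [ 5.819e-01 -4.000e-04] grasp(+4mm) [ 0.5999 -0.0009]
clevis mid [ 0.5932 -0.0809] yaw -2.4 L 0.0455 eye [ 0.5337 -0.0784] pin [ 0.5792 -0.0803] grasp(+4mm) [ 0.5972 -0.081 ]
clevis mid [0.5995 0.0775] yaw -4.4 L 0.0458 eye [0.5399 0.0821] pin [0.5855 0.0786] grasp(+4mm) [0.6035 0.0772]
```

View pics/w22.png

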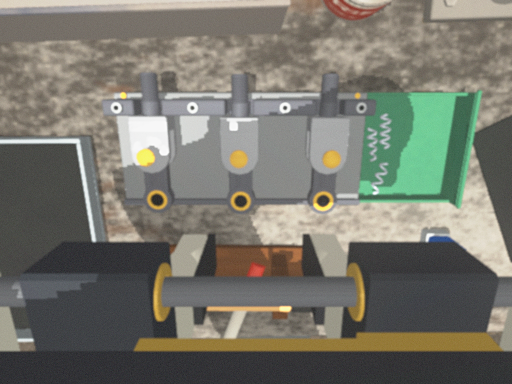

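```bash
python3 - <<'E'
from h import *
crop('w1',180,170,440,270,3)
crop('top0',130,200,290,300,5)
E
```

```text
(no output)
```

View pics/w1_c180_170.png

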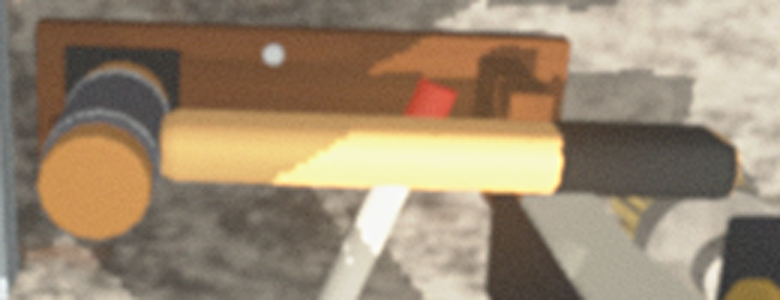

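View pics/top0_c130_200.png

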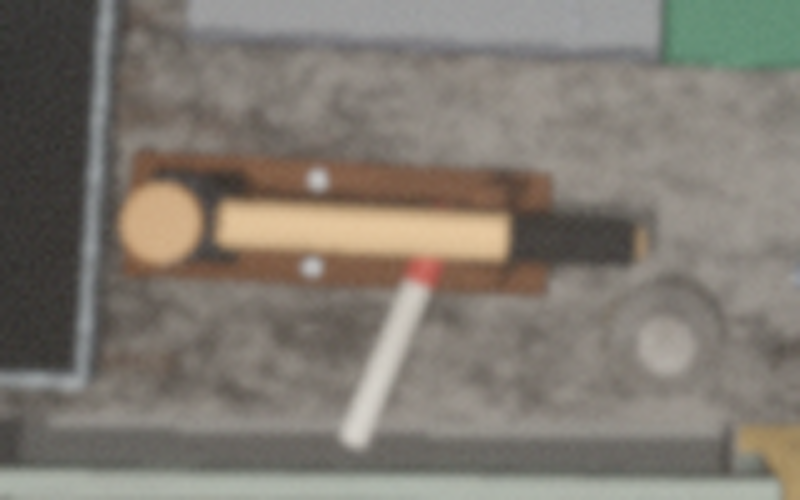

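```bash
python3 - <<'E'
from h import *
d=load('w1'); t=load('top0'); w2=load('w2')
print('head w1',ray(d,211.7,231.7,.098).round(4),'top0',ray(t,162,244.4,.098).round(4))
print('handle pts top0',[ray(t,u,v,.070).round(4) for u,v in ((173,245),(232,247),(258,248.6))])
# handle axis w1: top edges z=.070 upper/lower edges
for u,v1,v2 in ((237,208,231),(362,212,234.3),(420,215,234.5)):
  print('w1 handle',ray(d,u,(v1+v2)/2,.070).round(4), ray(d,u,v1,.07).round(4),ray(d,u,v2,.07).round(4))
print('stick',ray(t,214.6,254,.04).round(3),ray(t,200.6,288,.02).round(3), ray(d,325,203,.02).round(3))
E
```

```text
head w1 [0.4424 0.1133 0.098 ] top0 [0.4416 0.114  0.098 ]
handle pts top0 [array([0.4395, 0.0937, 0.07  ]), array([ 0.4372, -0.0469,  0.07  ]), array([ 0.4345, -0.1093,  0.07  ])]
w1 handle [0.4439 0.0905 0.07  ] [0.4567 0.0903 0.07  ] [0.4309 0.0908 0.07  ]
w1 handle [ 0.4396 -0.0405  0.07  ] [ 0.4521 -0.0394  0.07  ] [ 0.4269 -0.0417  0.07  ]
w1 handle [ 0.4377 -0.1016  0.07  ] [ 0.4486 -0.1001  0.07  ] [ 0.4266 -0.1032  0.07  ]
stick [ 0.418 -0.004  0.04 ] [0.333 0.03  0.02 ] [ 0.445 -0.011  0.02 ]
```

```bash
python3 - <<'E'
from h import *
t=load('top0'); s=load('scene0')
crop('scene0',140,170,270,300,5)
print(tri([(t,(114,297)),(s,(152,184))]),tri([(t,(285,298)),(s,(213,283))]))
E
python3 go.py .4405 .0665 .16 178.2
```

```text
(array([ 0.29116926,  0.27723334, -0.09702036]), np.float64(0.005506267402613773)) (array([ 0.31331977, -0.20335555, -0.09355426]), np.float64(0.033786381728696906))
now [ 0.5557 -0.0174  0.1906] [-1.7974e+02  9.0000e-02 -9.1680e+01] F [ 0.1 -0.4 -1.1] w 0.0449 t 38.6 q [ 18.  11. -18.   0. -61.  70.]
shift units [-1.61   2.352  0.611] turn 15.02 n>= 16 per row [-0.101  0.147  0.038] 0.939
```

View pics/scene0_c140_170.png

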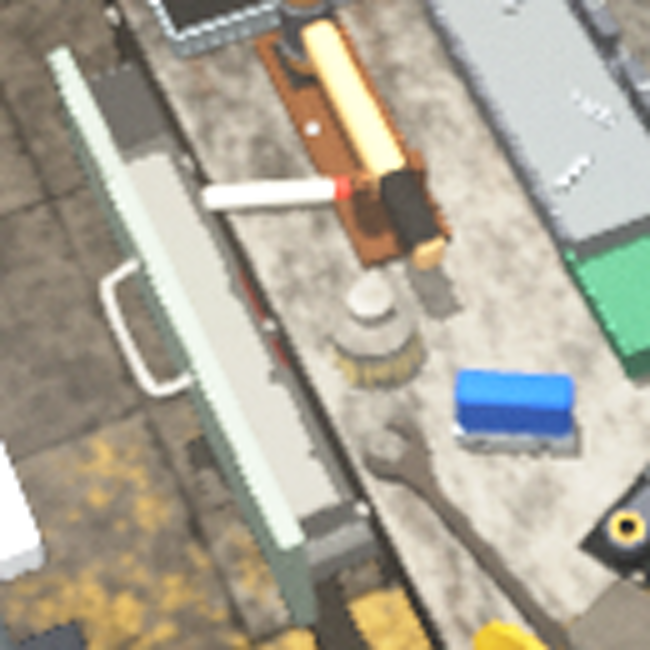

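>>> apply_moves:
  plan:
    - [110,[-0.54,0.79,0.1],0]
    - [110,[-0.54,0.79,0],0]
    - [110,[-0.54,0.79,0],0]
    - [110,[0,0,0],0.94]
    - [110,[0,0,0],0.94]
    - [110,[0,0,0],0.94]
    - [110,[0,0,0],0.94]
    - [110,[0,0,0],0.94]
    - [110,[0,0,0],0.94]
    - [110,[0,0,0],0.94]
    - [110,[0,0,0],0.94]
    - [110,[0,0,0],0.94]

```text
time_s: 40.12
tcp_pos: [0.4388, 0.0654, 0.1821]
eef_rot: [180.0, -0.1, -142.8]
contact_force: [-0.5, -0.5, -0.2]
gripper_width: 0.0498
```

>>> apply_moves:
  plan:
    - [110,[0,0,0.2],0.94]
    - [110,[0,0,0.2],0.94]
    - [110,[0,0,0.2],0.94]
    - [110,[0,0,0],0.94]
    - [110,[0,0,0],0.94]
    - [110,[0,0,0],0.94]
    - [110,[0,0,0],0.94]
    - [110,[0,0,0],0]
    - [110,[0,0,0],0]

```text
time_s: 41.25
tcp_pos: [0.439, 0.0657, 0.1527]
eef_rot: [-180.0, -0.0, 178.1]
contact_force: [-1.0, -0.7, 0.5]
gripper_width: 0.0502
```

```bash
python3 go.py .4405 .0665 .037 178.2; python3 -c "
from h import *
shot('wrist','w23');shot('scene','s23');crop('s23',160,130,300,280,5)"
```

```text
now [0.439  0.0657 0.1527] [-1.7997e+02 -5.0000e-02  1.7807e+02] F [-1.  -0.7  0.5] w 0.0502 t 41.2 q [ 34.   2. -33.  -0. -55. -36.]
shift units [-0.03   0.017  2.313] turn -0.022 n>= 3 per row [-0.01   0.006  0.771] -0.007
```

View pics/w23.png

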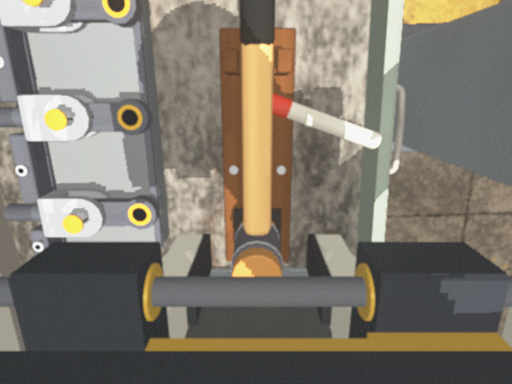

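View pics/s23_c160_130.png

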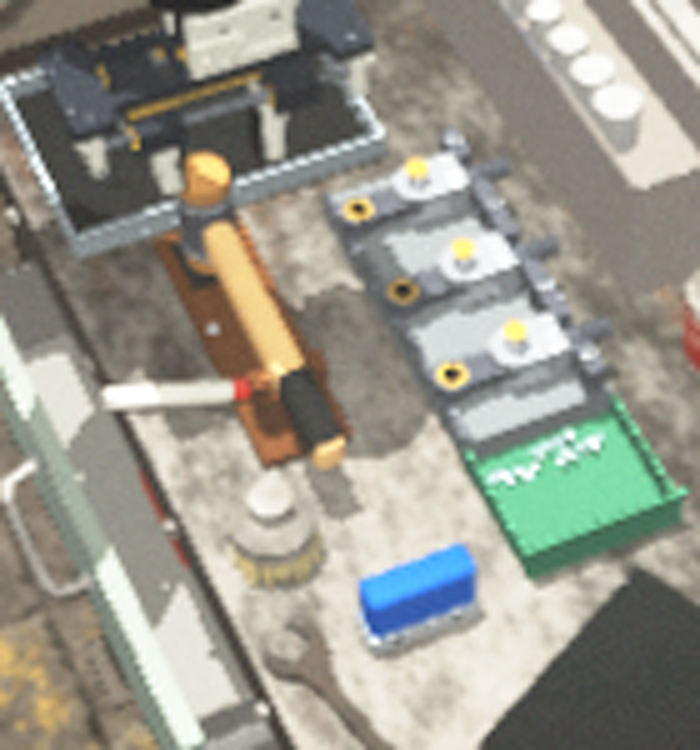

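```bash
python3 - <<'E'
from h import *
d=load('w23'); crop('w23',180,180,340,300,4)
for u,v in ((258,250),(258,262),(258,270)): print(ray(d,u,v,.098).round(4))
print(ray(d,258.5,50,.07).round(4),ray(d,258.5,150,.07).round(4), 'handle head end',ray(d,258,233,.07).round(4))
for v in (60,200): print([ray(d,u,v,.07)[0].round(4) for u in ((243,272) if v==200 else (243.5,272))])
E
```

```text
[0.4398 0.0923 0.098 ]
[0.4401 0.1018 0.098 ]
[0.4403 0.1082 0.098 ]
[ 0.4348 -0.0412  0.07  ] [0.4371 0.0261 0.07  ] handle head end [0.4398 0.0916 0.07  ]
[np.float64(0.4451), np.float64(0.4259)]
[np.float64(0.4502), np.float64(0.4282)]
```

View pics/w23_c180_180.png

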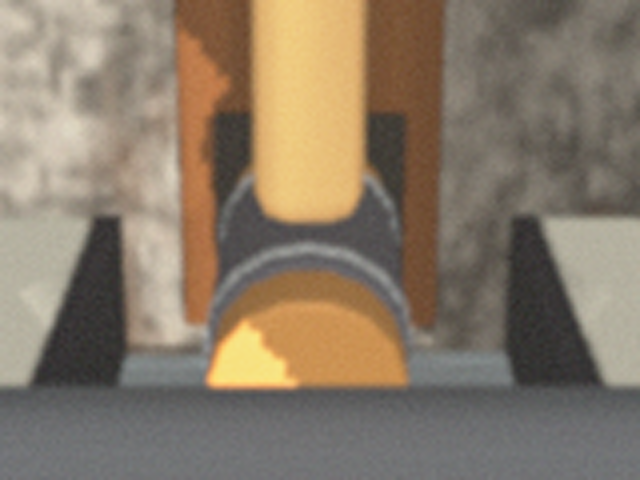

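>>> apply_moves:
  plan:
    - [110,[-0.02,0,0.7],0]
    - [110,[0,0,0.7],0]
    - [110,[0,0,0.5],0]
    - [110,[0,0,0.4],0]
    - [110,[0,0,0],0]
    - [240,[0,0,0],0]
    - [240,[0,0,0],0]
    - [240,[0,0,0],0]
    - [240,[0,0,0],0]
    - [240,[0,0,0],0]
  squeeze: 60

```text
time_s: 42.6
tcp_pos: [0.4404, 0.0662, 0.0387]
eef_rot: [180.0, 0.0, 178.0]
contact_force: [-1.6, 0.8, 7.1]
gripper_width: 0.0215
```

```bash
python3 go.py .4405 .0665 .037 178.2; python3 -c "
from h import *
shot('wrist','w24')"
```

```text
now [0.4404 0.0662 0.0387] [1.7998e+02 4.0000e-02 1.7798e+02] F [-1.6  0.8  7.1] w 0.0215 t 42.6 q [ 34.  12. -41.   0. -37. -36.]
shift units [-0.001  0.006  0.034] turn -0.036 n>= 1 per row [-0.001  0.006  0.034] -0.036
```

View pics/w24.png

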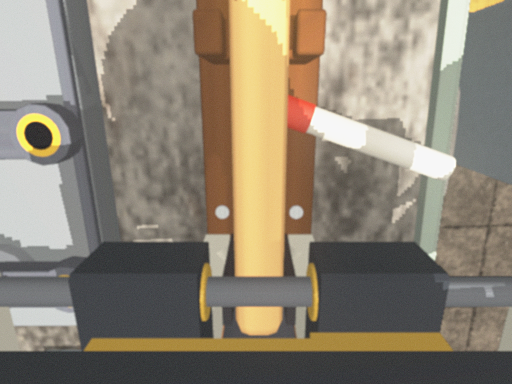

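>>> apply_moves:
  plan:
    - [240,[0,0,-0.2],0]
    - [240,[0,0,-0.6],0]
    - [240,[0,0,-0.8],0]
    - [240,[0,0,-0.5],0]
    - [240,[0,0,0],0]
    - [240,[0,0,0],0]

```text
time_s: 43.4
tcp_pos: [0.439, 0.0655, 0.1419]
eef_rot: [-180.0, -0.1, 177.9]
contact_force: [-0.2, -1.0, -6.0]
gripper_width: 0.0216
```

```bash
python3 go.py .584 .0316 .14 178; python3 -c "
from h import *
shot('wrist','w25');shot('scene','s25');crop('s25',160,100,300,250,5)"
```

```text
now [0.439  0.0655 0.1419] [-1.7997e+02 -1.1000e-01  1.7794e+02] F [-0.2 -1.  -6. ] w 0.0216 t 43.4 q [ 34.   3. -34.  -0. -53. -36.]
shift units [-2.923 -0.574  0.039] turn -0.01 n>= 3 per row [-0.974 -0.191  0.013] -0.003
```

View pics/w25.png

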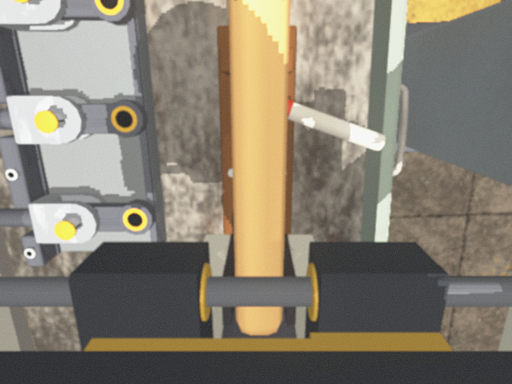

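View pics/s25_c160_100.png

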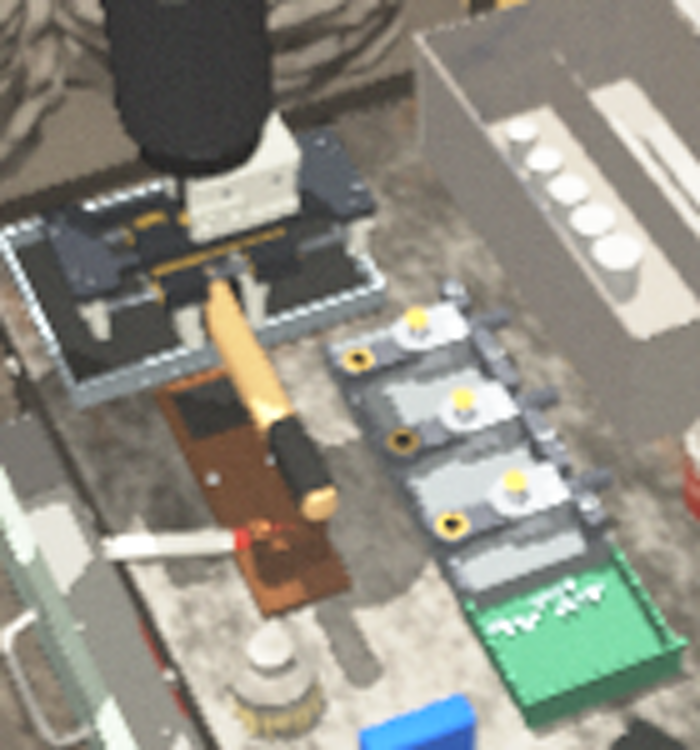

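```bash
python3 - <<'E'
from h import *
crop('scene0',230,40,350,200,5); crop('top0',80,80,260,160,4)
d=load('w22'); print('w22 bottom edge',ray(d,150,38,0).round(3),ray(d,288,30,0).round(3))
E
```

```text
w22 bottom edge [0.689 0.084 0.   ] [ 0.692 -0.049  0.   ]
```

View pics/scene0_c230_40.png

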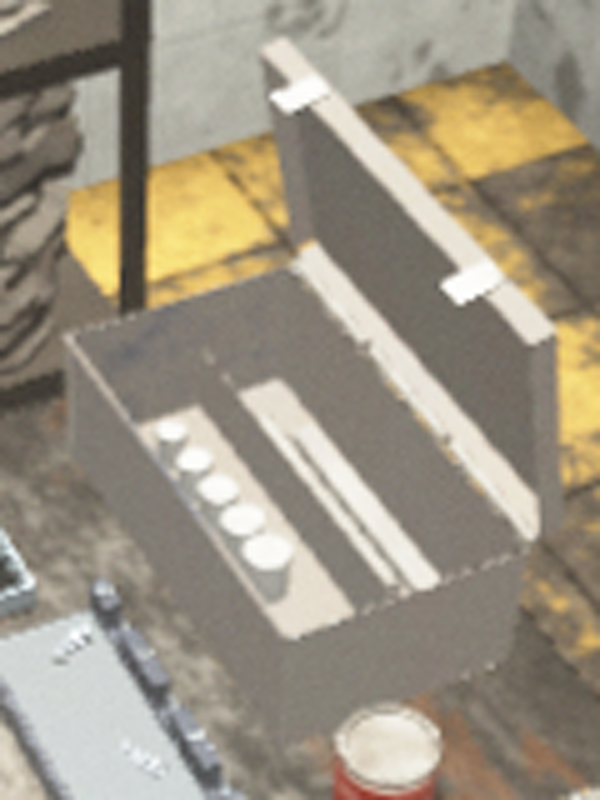

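View pics/top0_c80_80.png

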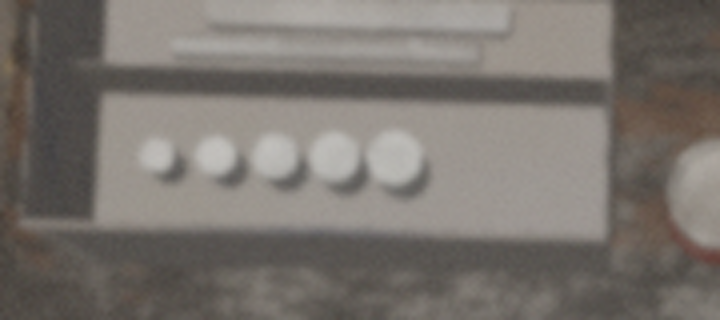

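```bash
python3 - <<'E'
from h import *
t=load('top0'); s=load('scene0')
print(tri([(t,(231.8,140)),(s,(287,168))]))
print(tri([(t,(86,135)),(s,(244,107.5))]))
E
```

```text
(array([ 0.68844449, -0.04165335,  0.11339137]), np.float64(0.0005841822293545517))
(array([0.69338434, 0.2981389 , 0.10930235]), np.float64(0.002077605433032633))
```

>>> apply_moves:
  plan:
    - [240,[-0.5,-0.11,0],0]
    - [240,[-0.6,-0.11,0],0]
    - [240,[-0.6,-0.12,0],0]
    - [240,[-0.6,-0.12,0],0]
    - [240,[-0.6,-0.12,0.3],0]
    - [240,[0,0,0.3],0]
    - [240,[0,0,0],0]
    - [240,[0,0,0],0]

```text
time_s: 44.5
tcp_pos: [0.5834, 0.032, 0.113]
eef_rot: [-180.0, -0.0, 178.0]
contact_force: [-0.4, -0.3, -6.6]
gripper_width: 0.0218
```

```bash
python3 go.py .584 .0316 .1 178; python3 -c "
from h import *
shot('scene','s26');crop('s26',180,80,320,230,5);shot('top','t26');crop('t26',150,150,310,260,5)"
```

```text
now [0.5834 0.032  0.113 ] [-1.7997e+02 -4.0000e-02  1.7800e+02] F [-0.4 -0.3 -6.6] w 0.0218 t 44.5 q [ 22.  18. -20.   0. -53. -24.]
shift units [-0.012 -0.007  0.261] turn -0.001 n>= 1 per row [-0.012 -0.007  0.261] -0.001
```

View pics/s26_c180_80.png

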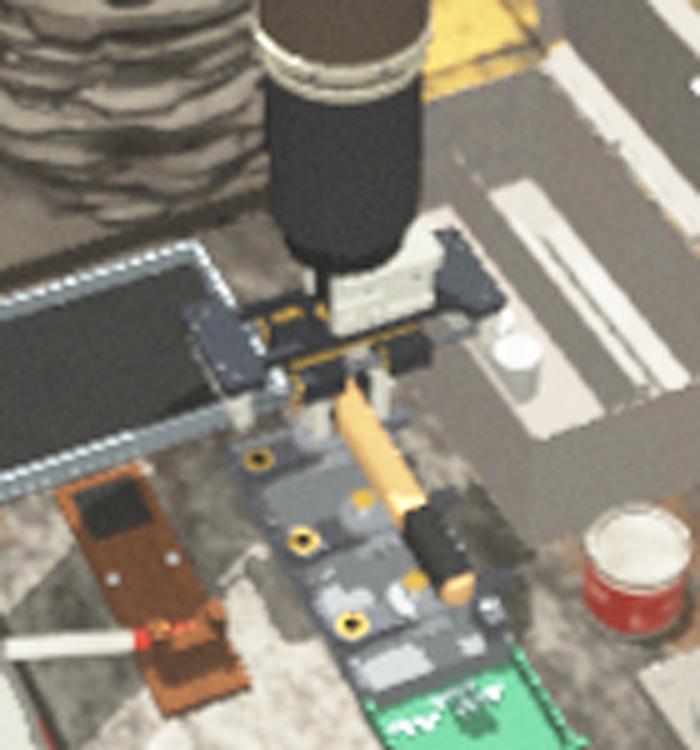

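View pics/t26_c150_150.png

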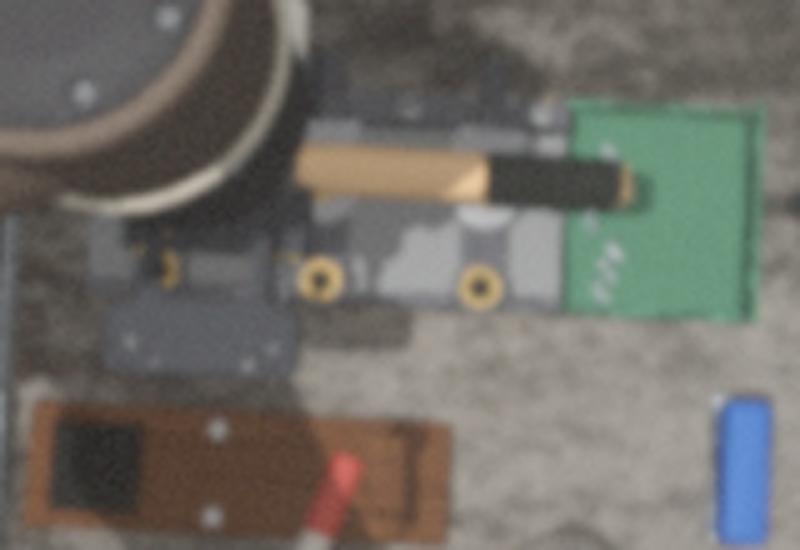

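>>> apply_moves:
  plan:
    - [240,[0,0,0.1],0]
    - [240,[0,0,0.1],0]
    - [240,[0,0,0.06],0]
    - [240,[0,0,0.04],0]
    - [240,[0,0,0.04],0]
    - [240,[0,0,0.04],0]
    - [240,[0,0,0.04],0]
    - [240,[0,0,0],0]

```text
time_s: 45.6
tcp_pos: [0.5841, 0.0318, 0.0924]
eef_rot: [180.0, 0.0, 178.0]
contact_force: [-1.9, -1.2, -0.4]
gripper_width: 0.0214
```

>>> apply_moves:
  plan:
    - [240,[0,0,0.04],0]
    - [240,[0,0,0.04],0]
    - [240,[0,0,0],0]

```text
time_s: 45.98
tcp_pos: [0.5841, 0.0319, 0.088]
eef_rot: [-180.0, 0.0, 178.0]
contact_force: [-0.6, -0.8, -1.2]
gripper_width: 0.0217
```

>>> apply_moves:
  plan:
    - [240,[0,0,0.03],0]
    - [240,[0,0,0.03],0]
    - [240,[0,0,0.02],0]
    - [240,[0,0,0],0]

```text
time_s: 46.48
tcp_pos: [0.5841, 0.0319, 0.0841]
eef_rot: [-180.0, 0.0, 178.0]
contact_force: [-0.2, -2.1, -0.5]
gripper_width: 0.0215
```

>>> apply_moves:
  plan:
    - [240,[0,0,0.03],0]
    - [240,[0,0,0],0]

```text
time_s: 46.72
tcp_pos: [0.5841, 0.0318, 0.0827]
eef_rot: [-180.0, 0.0, 178.0]
contact_force: [-1.2, -3.0, 1.1]
gripper_width: 0.0216
```

>>> apply_moves:
  plan:
    - [240,[0,0,0.03],0]
    - [240,[0,0,0],0]

```text
time_s: 46.98
tcp_pos: [0.5843, 0.0317, 0.0824]
eef_rot: [-180.0, 0.1, 178.0]
contact_force: [-3.9, -2.8, 10.8]
gripper_width: 0.0218
```

>>> apply_moves:
  plan:
    - [240,[0,0,0.03],0]
    - [240,[0,0,0],0]

```text
time_s: 47.22
tcp_pos: [0.5845, 0.0312, 0.0817]
eef_rot: [-180.0, 0.1, 178.0]
contact_force: [-4.6, -6.4, 16.6]
gripper_width: 0.0217
```

>>> apply_moves:
  plan:
    - [240,[0,0,-0.3],0]
    - [240,[0,0,-0.35],0]
    - [240,[0,0,0],0]
    - [240,[0.02,-0.5,0],0]
    - [240,[0.02,-0.55,0],0]
    - [240,[0.03,-0.53,0],0]
    - [240,[0,0,0],0]
    - [240,[0,0,0],0]

```text
time_s: 48.22
tcp_pos: [0.5774, -0.0467, 0.1113]
eef_rot: [180.0, -0.1, 177.9]
contact_force: [0.2, -0.2, -5.3]
gripper_width: 0.0218
```

```bash
python3 go.py .5803 -.0474 .098 178; python3 -c "
from h import *
shot('wrist','w27');shot('scene','s27');crop('s27',180,100,320,250,5)"
```

```text
now [ 0.5774 -0.0467  0.1113] [ 1.7999e+02 -6.0000e-02  1.7794e+02] F [ 0.2 -0.2 -5.3] w 0.0218 t 48.2 q [ 15.  17. -20.  -0. -52. -17.]
shift units [-0.058 -0.013  0.267] turn -0.01 n>= 1 per row [-0.058 -0.013  0.267] -0.01
```

View pics/s27_c180_100.png

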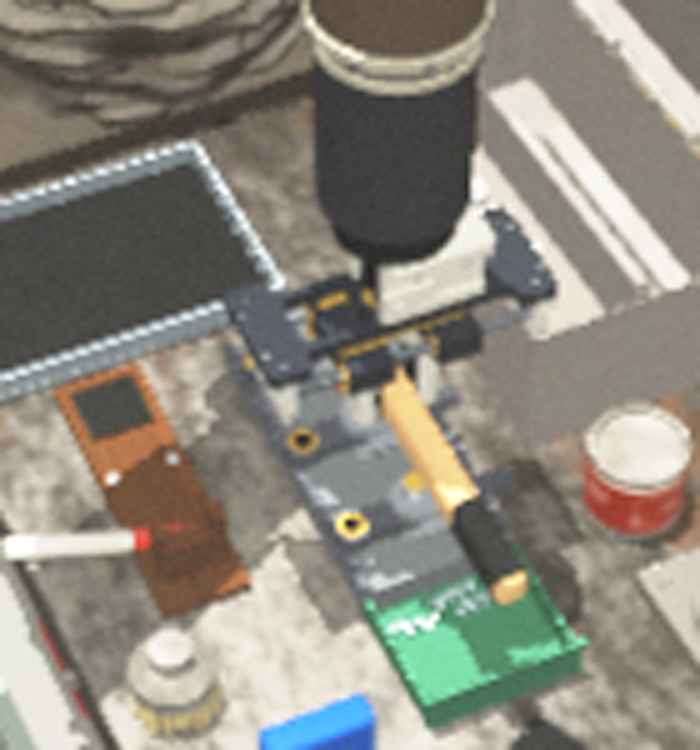

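View pics/w27.png

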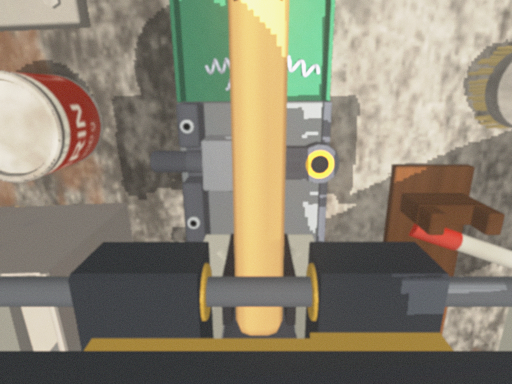

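>>> apply_moves:
  plan:
    - [240,[-0.05,-0.01,0.1],0]
    - [240,[0,0,0.1],0]
    - [240,[0,0,0.06],0]
    - [240,[0,0,0.04],0]
    - [240,[0,0,0.04],0]
    - [240,[0,0,0.04],0]
    - [240,[0,0,0.04],0]
    - [240,[0,0,0.04],0]
    - [240,[0,0,0],0]

```text
time_s: 49.45
tcp_pos: [0.5804, -0.0476, 0.0893]
eef_rot: [-180.0, 0.0, 178.0]
contact_force: [-1.1, -0.8, 0.2]
gripper_width: 0.0214
```

>>> apply_moves:
  plan:
    - [240,[0,0,0.04],0]
    - [240,[0,0,0.03],0]
    - [240,[0,0,0.03],0]
    - [240,[0,0,0],0]

```text
time_s: 49.95
tcp_pos: [0.5803, -0.0476, 0.084]
eef_rot: [-180.0, 0.0, 178.0]
contact_force: [-1.1, -1.6, -0.5]
gripper_width: 0.0218
```

>>> apply_moves:
  plan:
    - [240,[0,0,0.03],0]
    - [240,[0,0,0.03],0]
    - [240,[0,0,0],0]

```text
time_s: 50.32
tcp_pos: [0.5805, -0.0477, 0.082]
eef_rot: [-180.0, 0.0, 178.0]
contact_force: [-2.3, -2.3, 7.9]
gripper_width: 0.0218
```

>>> apply_moves:
  plan:
    - [240,[0,0,0.02],0]
    - [240,[0,0,0],0]

```text
time_s: 50.58
tcp_pos: [0.5805, -0.0478, 0.0817]
eef_rot: [-180.0, 0.1, 178.0]
contact_force: [-5.4, -3.4, 13.5]
gripper_width: 0.0217
```

Home. On to the third.

>>> apply_moves:
  plan:
    - [240,[0,0,0.02],0]
    - [240,[0,0,0],0]
    - [240,[0,0,-0.3],0]
    - [240,[0,0,-0.35],0]
    - [240,[0,0,0],0]
    - [240,[0,-0.5,0],0]
    - [240,[0,-0.55,0],0]
    - [240,[0,-0.53,0],0]
    - [240,[0,0,0],0]
    - [240,[0,0,0],0]

```text
time_s: 51.82
tcp_pos: [0.577, -0.1262, 0.1108]
eef_rot: [180.0, -0.1, 177.9]
contact_force: [0.2, -0.3, -5.2]
gripper_width: 0.0218
```

```bash
python3 go.py .5776 -.1273 .098 178
```

```text
now [ 0.577  -0.1262  0.1108] [ 1.7998e+02 -6.0000e-02  1.7794e+02] F [ 0.2 -0.3 -5.2] w 0.0218 t 51.8 q [  7.  18. -19.  -0. -53.  -9.]
shift units [-0.012 -0.021  0.255] turn -0.011 n>= 1 per row [-0.012 -0.021  0.255] -0.011
```

>>> apply_moves:
  plan:
    - [240,[-0.01,-0.02,0.1],0]
    - [240,[0,0,0.1],0]
    - [240,[0,0,0.06],0]
    - [240,[0,0,0.04],0]
    - [240,[0,0,0.04],0]
    - [240,[0,0,0.04],0]
    - [240,[0,0,0.04],0]
    - [240,[0,0,0.04],0]
    - [240,[0,0,0.04],0]
    - [240,[0,0,0],0]

```text
time_s: 53.08
tcp_pos: [0.5779, -0.1275, 0.0865]
eef_rot: [180.0, -0.0, 178.0]
contact_force: [-1.4, 0.2, -0.9]
gripper_width: 0.0215
```

>>> apply_moves:
  plan:
    - [240,[0,0,0.03],0]
    - [240,[0,0,0.03],0]
    - [240,[0,0,0.02],0]
    - [240,[0,0,0],0]

```text
time_s: 53.58
tcp_pos: [0.578, -0.1275, 0.0826]
eef_rot: [180.0, 0.0, 178.0]
contact_force: [-0.7, -0.2, 0.1]
gripper_width: 0.0216
```

>>> apply_moves:
  plan:
    - [240,[0,0,0.02],0]
    - [240,[0,0,0.02],0]
    - [240,[0,0,0],0]

```text
time_s: 53.95
tcp_pos: [0.5781, -0.1276, 0.0815]
eef_rot: [-180.0, 0.0, 178.0]
contact_force: [-4.0, -0.2, 8.5]
gripper_width: 0.0216
```

>>> apply_moves:
  plan:
    - [240,[0,0,0.03],0]
    - [240,[0,0,0],0]

```text
time_s: 54.2
tcp_pos: [0.5782, -0.1281, 0.0809]
eef_rot: [-179.9, 0.1, 178.0]
contact_force: [-5.4, -1.1, 13.7]
gripper_width: 0.0216
```

>>> apply_moves:
  plan:
    - [240,[0,0,-0.4],0]
    - [240,[0,0,-0.8],0]
    - [240,[0,0,-0.8],0]
    - [240,[0.6,0.3,0],0]
    - [240,[0.8,0.5,0],0]
    - [240,[0.8,0.7,0],0]
    - [240,[0.5,0.9,0],0]
    - [240,[0,0.6,0],0]
    - [240,[0,0,0],0]
    - [240,[0,0,0],0]

```text
time_s: 55.45
tcp_pos: [0.4478, 0.0271, 0.1786]
eef_rot: [-180.0, -0.1, 178.0]
contact_force: [0.7, -0.7, -5.0]
gripper_width: 0.0218
```

```bash
python3 go.py .4404 .0662 .1 178; python3 -c "
from h import *
shot('wrist','w28');shot('scene','s28');crop('s28',200,130,340,280,5)"
```

```text
now [0.4478 0.0271 0.1786] [-1.7999e+02 -6.0000e-02  1.7799e+02] F [ 0.7 -0.7 -5. ] w 0.0218 t 55.5 q [ 29.   1. -31.  -0. -58. -31.]
shift units [0.176 0.776 1.572] turn -0.001 n>= 2 per row [0.088 0.388 0.786] -0.001
```

View pics/s28_c200_130.png

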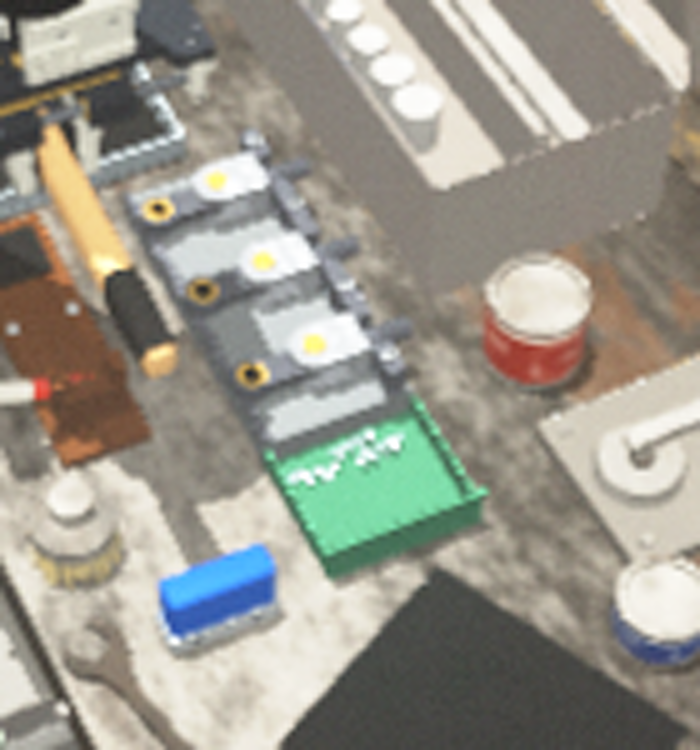

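View pics/w28.png

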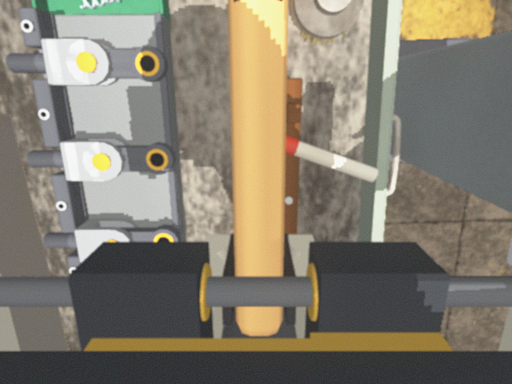

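```bash
python3 - <<'E'
from h import *
w=load('w28');s=load('s28');t=shot('top','t28'); crop('t28',150,150,310,260,5)
def cents(d,lo,box):
    h=cv2.cvtColor(d['frame'],cv2.COLOR_BGR2HSV); m=cv2.inRange(h,lo,(35,255,255)); m[:box[1]]=0;m[box[3]:]=0;m[:,:box[0]]=0;m[:,box[2]:]=0
    n,l,st,c=cv2.connectedComponentsWithStats(m); return [(c[i].round(1).tolist(),int(st[i,4])) for i in range(1,n) if st[i,4]>8]
print(cents(s,(18,100,120),(220,150,290,215))); print(cents(w,(18,100,100),(60,20,180,260))); print(cents(t,(18,90,100),(150,170,270,230)))
E
```

```text
[([231.0, 171.5], 15), ([221.5, 177.8], 28), ([240.2, 187.7], 12), ([249.7, 204.5], 15)]
[([146.8, 63.0], 320), ([86.2, 61.7], 311), ([156.6, 159.0], 250), ([101.2, 161.5], 235), ([162.8, 237.5], 117), ([111.7, 241.2], 25)]
[([181.8, 185.0], 10), ([214.4, 187.1], 11), ([246.8, 189.0], 10)]
```

```bash
python3 - <<'E'
from h import *
w=load('w28');s=load('s28');t=load('t28')
print(tri([(w,(86.2,61.7)),(s,(262.8,198.6)),(t,(246.8,189))]))
print(tri([(w,(101.2,161.5)),(s,(252.6,182.2)),(t,(214.4,187.1))]))
print(tri([(s,(243.4,166.2)),(t,(181.8,185))]))
# expected px of pin top in scene at z=.058 vs .070
for p in ((.5792,-.0803),(.5819,-.0004),(.5855,.0786)): print([proj(s,[*p,z]).round(1) for z in (.058,.0705)],[proj(w,[*p,z]).round(1) for z in (.058,.0705)],[proj(t,[*p,z]).round(1) for z in (.058,.0705)])
E
```

```text
(array([ 0.57980955, -0.08012419,  0.05472812]), np.float64(0.0013347374570447591))
(array([5.82874145e-01, 3.55325351e-04, 5.20321929e-02]), np.float64(0.000823076947180565))
(array([0.5865875 , 0.08105905, 0.05117413]), np.float64(0.0010163526975061892))
[array([262.4, 198.1]), array([262.5, 195.7])] [array([84.9, 61.7]), array([76.5, 60.2])] [array([247.2, 188.9]), array([247.2, 188.3])]
[array([252.4, 181.3]), array([252.4, 178.8])] [array([ 99.4, 162.3]), array([ 92.4, 165.4])] [array([214.7, 187.1]), array([214.3, 186.5])]
[array([243.2, 165.5]), array([243.2, 163. ])] [array([110.6, 246.7]), array([104.6, 253. ])] [array([182.5, 184.9]), array([181.7, 184.3])]
```

>>> apply_moves:
  plan:
    - [240,[0.09,0.39,0.2],0]
    - [240,[0.08,0.38,0.3],0]
    - [240,[0,0,0.5],0]
    - [240,[0,0,0.4],0]
    - [240,[0,0,0.2],0]
    - [240,[0,0,0],0]
    - [240,[0,0,0],0]

```text
time_s: 56.48
tcp_pos: [0.4418, 0.066, 0.0998]
eef_rot: [180.0, 0.1, 178.0]
contact_force: [-0.2, 0.5, -5.4]
gripper_width: 0.0219
```

```bash
python3 go.py .4404 .0662 .0395 178; python3 -c "
from h import *
shot('wrist','w29')"
```

```text
now [0.4418 0.066  0.0998] [1.7997e+02 6.0000e-02 1.7796e+02] F [-0.2  0.5 -5.4] w 0.0219 t 56.5 q [ 34.   6. -37.   0. -46. -36.]
shift units [0.028 0.002 1.207] turn -0.007 n>= 2 per row [0.014 0.001 0.603] -0.004
```

View pics/w29.png

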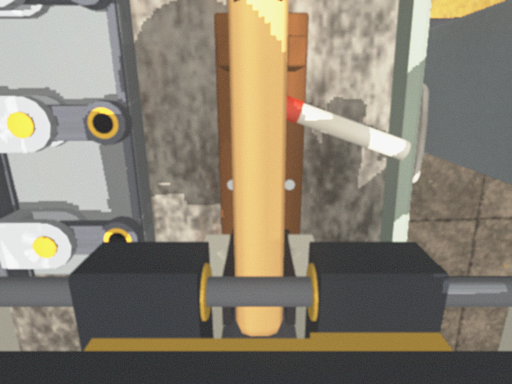

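Aligned with the rest; lower.

>>> apply_moves:
  plan:
    - [240,[0.03,0,0.4],0]
    - [240,[0,0,0.3],0]
    - [240,[0,0,0.2],0]
    - [240,[0,0,0.15],0]
    - [240,[0,0,0.06],0]
    - [240,[0,0,0],0]
    - [240,[0,0,0],0]

```text
time_s: 57.4
tcp_pos: [0.4399, 0.0662, 0.044]
eef_rot: [180.0, 0.0, 178.0]
contact_force: [0.6, 0.8, -5.6]
gripper_width: 0.0215
```

```bash
python3 go.py .4404 .0662 .0387 178
```

```text
now [0.4399 0.0662 0.044 ] [1.7998e+02 3.0000e-02 1.7798e+02] F [ 0.6  0.8 -5.6] w 0.0215 t 57.4 q [ 34.  11. -41.   0. -38. -36.]
shift units [-0.009  0.     0.106] turn -0.004 n>= 1 per row [-0.009  0.     0.106] -0.004
```

>>> apply_moves:
  plan:
    - [240,[0,0,0.06],0]
    - [240,[0,0,0.04],0]
    - [240,[0,0,0],0]
    - [240,[0,0,0],0]

```text
time_s: 57.9
tcp_pos: [0.4404, 0.0666, 0.039]
eef_rot: [180.0, 0.1, 178.0]
contact_force: [0.1, 4.2, 2.1]
gripper_width: 0.0216
```

Seated (weight is off the wrist). Open, lift, look.

>>> apply_moves:
  plan:
    - [180,[0,0,0],0]
    - [130,[0,0,0],0]
    - [110,[0,0,0],0]
    - [110,[0,0,0],0]
    - [110,[0,0,-0.5],0]
    - [110,[0,0,-0.9],0]
    - [110,[0,0,-0.9],0]
    - [110,[0,0,-0.9],0]
    - [110,[0,0,0],0]
    - [110,[0,0,0],0]

```text
time_s: 59.15
tcp_pos: [0.4392, 0.0659, 0.1983]
eef_rot: [180.0, -0.0, 178.0]
contact_force: [-0.6, 0.3, 0.2]
gripper_width: 0.0496
```

```bash
python3 go.py .595 0 .2 -91.75; python3 -c "
from h import *
shot('wrist','w30');shot('scene','s30');crop('s30',160,130,300,280,5)"
```

```text
now [0.4392 0.0659 0.1983] [ 1.7998e+02 -1.0000e-02  1.7795e+02] F [-0.6  0.3  0.2] w 0.0496 t 59.1 q [ 34.  -0. -29.  -0. -61. -36.]
shift units [-3.16  -1.206 -0.034] turn -15.05 n>= 16 per row [-0.198 -0.075 -0.002] -0.941
```

View pics/w30.png

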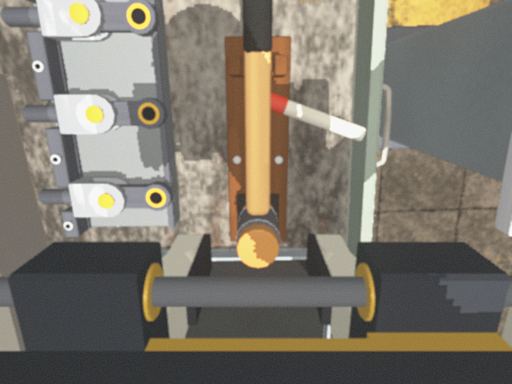

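View pics/s30_c160_130.png

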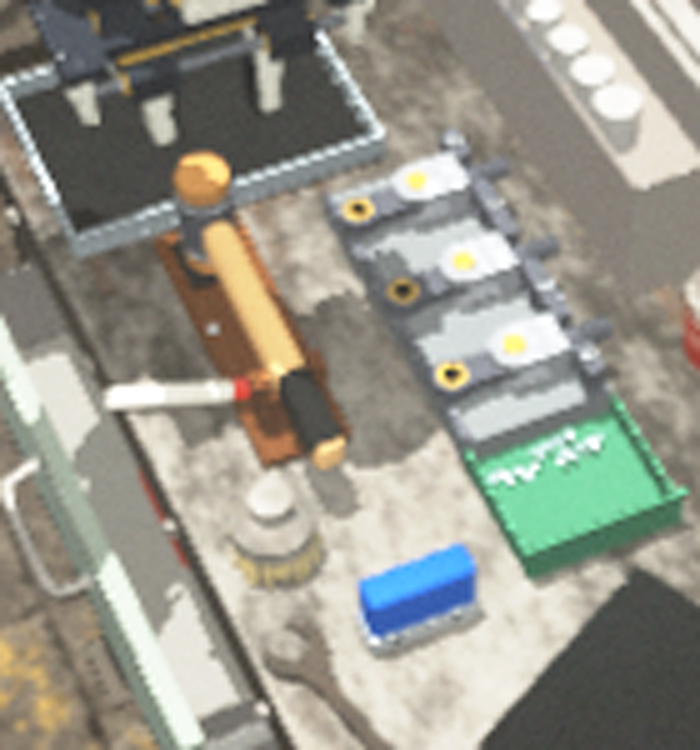

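```bash
python3 - <<'E'
from h import *
t=load('top0')
P=np.array([ray(t,u,v,.022) for u,v in ((85.8,178.8),(153.3,181.8),(148.2,277),(78.5,275.8))]); print(P.round(4)); print(P.mean(0).round(4), [np.linalg.norm(P[i]-P[(i+1)%4]).round(3) for i in range(4)])
w=load('w1')
for uv in ((172,66),(184,265),(13,66)): print(ray(w,*uv,.022).round(4))
E
```

```text
[[0.5995 0.3281 0.022 ]
 [0.5957 0.1584 0.022 ]
 [0.3578 0.1603 0.022 ]
 [0.3581 0.331  0.022 ]]
[0.4778 0.2444 0.022 ] [np.float64(0.17), np.float64(0.238), np.float64(0.171), np.float64(0.241)]
[0.5973 0.1584 0.022 ]
[0.3638 0.1615 0.022 ]
[0.5974 0.3246 0.022 ]
```

>>> apply_moves:
  plan:
    - [125,[-0.6,-0.4,0],0]
    - [125,[-0.9,-0.6,0],0]
    - [125,[-0.86,-0.6,0],0]
    - [125,[0,0,0],-0.94]
    - [125,[0,0,0],-0.94]
    - [125,[0,0,0],-0.94]
    - [125,[0,0,0],-0.94]
    - [125,[0,0,0],-0.94]
    - [125,[0,0,0],-0.94]
    - [125,[0,0,0],-0.94]
    - [125,[0,0,0],-0.94]
    - [125,[0,0,0],-0.94]

```text
time_s: 60.75
tcp_pos: [0.5541, -0.0183, 0.197]
eef_rot: [179.9, -0.1, -131.1]
contact_force: [-0.2, -0.5, 0.2]
gripper_width: 0.0446
```

>>> apply_moves:
  plan:
    - [125,[0,0,0],-0.94]
    - [125,[0,0,0],-0.94]
    - [125,[0,0,0],-0.94]
    - [125,[0,0,0],-0.94]
    - [125,[0,0,0],-0.94]
    - [125,[0,0,0],-0.94]
    - [125,[0,0,0],-0.94]
    - [125,[0,0,0],0]
    - [125,[0,0,0],0]

```text
time_s: 61.88
tcp_pos: [0.5545, -0.0182, 0.1979]
eef_rot: [179.9, -0.0, -91.9]
contact_force: [0.3, 0.0, -0.1]
gripper_width: 0.0447
```

```bash
python3 -c "
from h import *
shot('wrist','w31')"; python3 clev.py w31 .025 .033; python3 go.py .603 .078 .14 -91.75
```

```text
[(238.5, 196.0, 276, 'eye'), (320.0, 195.0, 271, 'eye'), (156.0, 195.0, 275, 'eye'), (237.0, 152.0, 197, 'pin'), (324.8, 151.3, 201, 'pin'), (148.7, 151.1, 191, 'pin')]
clevis mid [ 0.5954 -0.0011] yaw -2.2 L 0.0458 eye [0.5357 0.0012] pin [ 5.814e-01 -5.000e-04] grasp(+4mm) [ 0.5994 -0.0012]
clevis mid [ 0.5934 -0.08  ] yaw -1.3 L 0.0455 eye [ 0.5339 -0.0786] pin [ 0.5794 -0.0797] grasp(+4mm) [ 0.5974 -0.0801]
clevis mid [0.599  0.0781] yaw -3.7 L 0.0456 eye [0.5395 0.0819] pin [0.585 0.079] grasp(+4mm) [0.603  0.0778]
now [ 0.5546 -0.0182  0.1981] [ 1.7994e+02 -2.0000e-02 -9.1890e+01] F [-0.8  0.2  0.1] w 0.0445 t 61.9 q [ 18.  11. -17.   0. -63.  70.]
shift units [-1.954 -0.905  1.162] turn -0.024 n>= 3 per row [-0.651 -0.302  0.387] -0.008
```

View pics/w31.png

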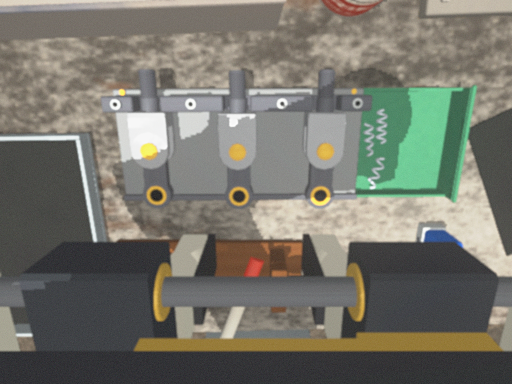

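>>> apply_moves:
  plan:
    - [125,[-0.65,-0.3,0.2],0]
    - [125,[-0.65,-0.3,0.4],0]
    - [125,[-0.65,-0.3,0.4],0]
    - [125,[0,0,0.5],0]
    - [125,[0,0,0.6],0]
    - [125,[0,0,0.6],0]
    - [125,[0,0,0],0]
    - [125,[0,0,0],0]
  squeeze: 45

```text
time_s: 62.92
tcp_pos: [0.6035, 0.0781, 0.0646]
eef_rot: [-179.9, 0.0, -91.8]
contact_force: [-0.4, 0.4, -0.6]
gripper_width: 0.0448
```

```bash
python3 go.py .602 .078 .033 -91.75
```

```text
now [0.6035 0.0781 0.0646] [-179.94    0.    -91.8 ] F [-0.4  0.4 -0.6] w 0.0448 t 62.9 q [ 26.  23. -19.   0. -48.  62.]
shift units [0.003 0.029 0.632] turn -0.009 n>= 1 per row [0.003 0.029 0.632] -0.009
```

>>> apply_moves:
  plan:
    - [125,[0,0.03,0.35],0]
    - [125,[0,0,0.28],0]
    - [125,[0,0,0],0]
    - [220,[0,0,0],0]
    - [220,[0,0,0],0]
    - [220,[0,0,0],0]
    - [220,[0,0,0],0]
    - [220,[0,0,-0.4],0]
    - [220,[0,0,-0.9],0]
    - [220,[0,0,-0.9],0]
    - [220,[0,0,-0.4],0]
    - [220,[0,0,0],0]

```text
time_s: 64.42
tcp_pos: [0.6015, 0.078, 0.1631]
eef_rot: [-179.9, 0.1, -91.8]
contact_force: [-1.0, 0.3, -4.6]
gripper_width: 0.0335
```

```bash
python3 go.py .48 .20 .16 -180; python3 -c "
from h import *
shot('wrist','w32')"
```

```text
now [0.6015 0.078  0.1631] [-1.7991e+02  6.0000e-02 -9.1810e+01] F [-1.   0.3 -4.6] w 0.0335 t 64.4 q [ 26.  17. -13.  -0. -60.  62.]
shift units [-2.361  2.506  0.061] turn 14.698 n>= 16 per row [-0.148  0.157  0.004] 0.919
```

View pics/w32.png

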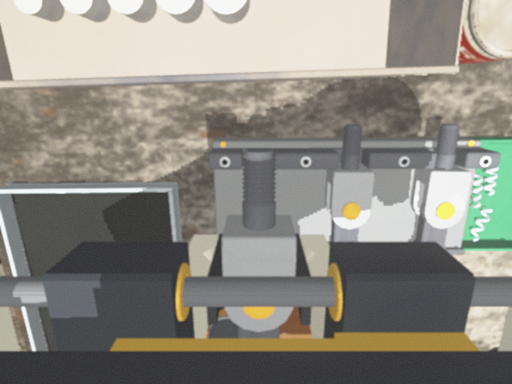

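>>> apply_moves:
  plan:
    - [220,[-0.6,0.2,0],0]
    - [220,[-0.88,0.3,0],0]
    - [220,[-0.88,0.3,0],0]
    - [220,[-0.88,0.3,0],0]
    - [220,[0,0,0],0.92]
    - [220,[0,0,0],0.92]
    - [220,[0,0,0],0.92]
    - [220,[0,0,0],0.92]
    - [220,[0,0,0],0.92]
    - [220,[0,0,0],0.92]
    - [220,[0,0,0],0.92]
    - [220,[0,0,0],0.92]

```text
time_s: 65.97
tcp_pos: [0.5501, 0.2408, 0.1594]
eef_rot: [180.0, -0.2, -136.2]
contact_force: [-1.0, 0.7, -4.2]
gripper_width: 0.0335
```

>>> apply_moves:
  plan:
    - [220,[0,0,0],0.92]
    - [220,[0,0,0],0.92]
    - [220,[0,0,0],0.92]
    - [220,[0,0,0],0.92]
    - [220,[0,0,0],0.92]
    - [220,[0,0,0],0.92]
    - [220,[0,0,0],0.92]
    - [220,[0,0,0],0.92]
    - [220,[0,0,0],0]
    - [220,[0,0,0],0]

```text
time_s: 67.22
tcp_pos: [0.5508, 0.2412, 0.1609]
eef_rot: [-179.9, -0.1, 180.0]
contact_force: [-0.0, -0.2, -4.3]
gripper_width: 0.0339
```

```bash
python3 go.py .547 .235 .014 -180; python3 -c "
from h import *
shot('wrist','w33')"
```

```text
now [0.5508 0.2412 0.1609] [-1.7992e+02 -1.0000e-01  1.8000e+02] F [-0.  -0.2 -4.3] w 0.0339 t 67.2 q [ 42.  17. -14.  -0. -59. -42.]
shift units [ 0.076 -0.124  2.937] turn -0.0 n>= 3 per row [ 0.025 -0.041  0.979] -0.0
```

View pics/w33.png

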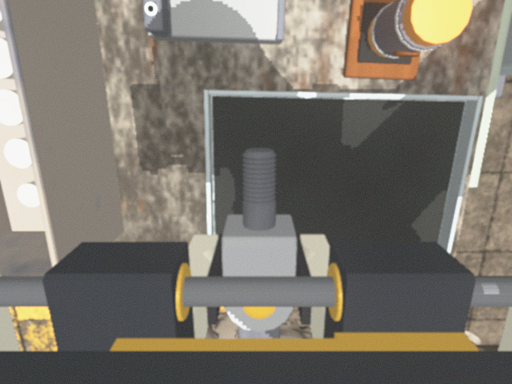

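```bash
python3 - <<'E'
from h import *
d=load('w33')
for uv in ((210,92),(210,180),(480,97),(340,95)): print(uv,ray(d,*uv,.022).round(4))
E
```

```text
(210, 92) [0.5915 0.1611 0.022 ]
(210, 180) [0.5949 0.2388 0.022 ]
(480, 97) [0.3598 0.1654 0.022 ]
(340, 95) [0.4802 0.1637 0.022 ]
```

>>> apply_moves:
  plan:
    - [220,[0.1,-0.07,0.4],0]
    - [220,[0.1,-0.07,0.6],0]
    - [220,[0,0,0.6],0]
    - [220,[0,0,0.5],0]
    - [220,[0,0,0.4],0]
    - [220,[0,0,0.25],0]
    - [220,[0,0,0.1],0]
    - [220,[0,0,0],0]
    - [220,[0,0,0],0]

```text
time_s: 68.4
tcp_pos: [0.5418, 0.235, 0.0205]
eef_rot: [180.0, 0.1, 179.9]
contact_force: [0.2, 0.8, -3.5]
gripper_width: 0.0336
```

```bash
python3 go.py .541 .234 .0125 -180
```

```text
now [0.5418 0.235  0.0205] [1.7995e+02 6.0000e-02 1.7990e+02] F [ 0.2  0.8 -3.5] w 0.0336 t 68.4 q [ 42.  25. -24.   0. -41. -43.]
shift units [ 0.017 -0.02   0.159] turn -0.016 n>= 1 per row [ 0.017 -0.02   0.159] -0.016
```

>>> apply_moves:
  plan:
    - [220,[0,0,0.08],0]
    - [220,[0,0,0.06],0]
    - [220,[0,0,0.02],0]
    - [220,[0,0,0],0]
    - [220,[0,0,0],0]

```text
time_s: 69.03
tcp_pos: [0.5412, 0.2346, 0.0119]
eef_rot: [-180.0, -0.0, 179.9]
contact_force: [-2.3, -1.0, 2.2]
gripper_width: 0.0337
```

Touching down. Release and lift.

>>> apply_moves:
  plan:
    - [170,[0,0,0],0]
    - [140,[0,0,0],0]
    - [135,[0,0,0],0]
    - [135,[0,0,0],0]
    - [135,[0,0,-0.4],0]
    - [135,[0,0,-0.8],0]
    - [135,[0,0,-0.9],0]
    - [135,[0,0,-0.9],0]
    - [135,[0,0,0],0]
    - [135,[0,0,0],0]

```text
time_s: 70.28
tcp_pos: [0.5411, 0.2346, 0.1614]
eef_rot: [180.0, -0.0, 179.9]
contact_force: [-0.4, 0.8, 0.4]
gripper_width: 0.0413
```

```bash
python3 go.py .60 0 .16 -91.75; python3 -c "
from h import *
shot('wrist','w34')"
```

```text
now [0.5411 0.2346 0.1614] [ 1.7998e+02 -1.0000e-02  1.7988e+02] F [-0.4  0.8  0.4] w 0.0413 t 70.3 q [ 42.  15. -16.  -0. -59. -43.]
shift units [-1.189 -4.689  0.029] turn -14.729 n>= 16 per row [-0.074 -0.293  0.002] -0.921
```

View pics/w34.png

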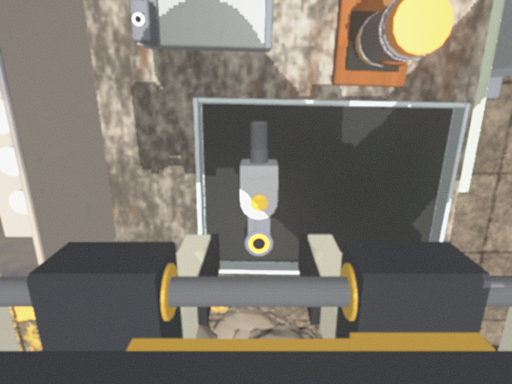

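>>> apply_moves:
  plan:
    - [125,[-0.2,-0.7,0],0]
    - [125,[-0.24,-0.95,0],0]
    - [125,[-0.25,-0.98,0],0]
    - [125,[-0.25,-0.98,0],0]
    - [125,[-0.22,-0.98,0],0]
    - [125,[0,0,0],-0.92]
    - [125,[0,0,0],-0.92]
    - [125,[0,0,0],-0.92]
    - [125,[0,0,0],-0.92]
    - [125,[0,0,0],-0.92]
    - [125,[0,0,0],-0.92]
    - [125,[0,0,0],-0.92]

```text
time_s: 71.82
tcp_pos: [0.5982, 0.0049, 0.1599]
eef_rot: [179.9, -0.2, -141.3]
contact_force: [0.4, -0.6, 0.7]
gripper_width: 0.045
```

>>> apply_moves:
  plan:
    - [125,[0,0,0],-0.92]
    - [125,[0,0,0],-0.92]
    - [125,[0,0,0],-0.92]
    - [125,[0,0,0.3],-0.92]
    - [125,[0,0,0.4],-0.92]
    - [125,[0,0,0.4],-0.92]
    - [125,[0,0,0],-0.92]
    - [125,[0,0,0],-0.92]
    - [125,[0,0,0],-0.92]
    - [125,[0,0,0],0]
    - [125,[0,0,0],0]

```text
time_s: 73.2
tcp_pos: [0.5985, 0.0049, 0.1058]
eef_rot: [179.9, -0.0, -91.9]
contact_force: [0.3, -0.4, -0.4]
gripper_width: 0.0447
```

```bash
python3 go.py .5985 -.001 .033 -91.75; python3 -c "
from h import *
shot('wrist','w35')"; python3 clev.py w35 .025 .033
```

```text
now [0.5985 0.0049 0.1058] [ 1.7992e+02 -3.0000e-02 -9.1910e+01] F [ 0.3 -0.4 -0.4] w 0.0447 t 73.2 q [ 19.  19. -18.  -0. -53.  69.]
shift units [ 0.119 -0.004  1.456] turn -0.027 n>= 2 per row [ 0.059 -0.002  0.728] -0.014
[(383.0, 235.0, 264, 'pin'), (265.8, 238.3, 352, 'pin'), (113.5, 154.5, 31, 'pin'), (417.5, 153.5, 32, 'pin')]
```

View pics/w35.png

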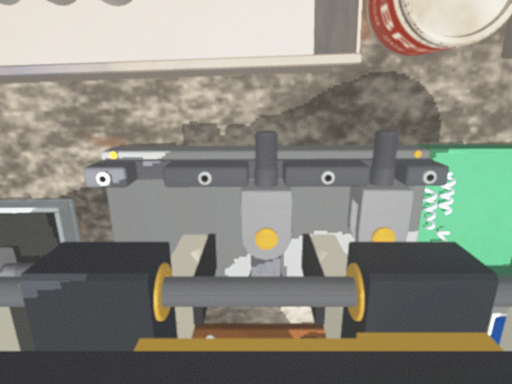

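>>> apply_moves:
  plan:
    - [125,[0.1,0,0.3],0]
    - [125,[0,0,0.5],0]
    - [125,[0,0,0.4],0]
    - [125,[0,0,0.25],0]
    - [125,[0,0,0],0]
    - [220,[0,0,0],0]
    - [220,[0,0,0],0]
    - [220,[0,0,0],0]
    - [220,[0,0,0],0]

```text
time_s: 74.38
tcp_pos: [0.5993, 0.0002, 0.0349]
eef_rot: [-179.9, 0.0, -91.8]
contact_force: [-0.5, -0.3, 4.1]
gripper_width: 0.0339
```

>>> apply_moves:
  plan:
    - [220,[0,0,-0.4],0]
    - [220,[0,0,-0.9],0]
    - [220,[0,0,-0.9],0]
    - [220,[0,0,-0.4],0]
    - [220,[0,0,0],0]
    - [220,[0,0,0],0]

```text
time_s: 75.12
tcp_pos: [0.5976, 0.0, 0.1625]
eef_rot: [179.9, -0.0, -91.8]
contact_force: [-0.7, -0.5, -2.9]
gripper_width: 0.0342
```

```bash
python3 go.py .475 .234 .16 -91.75; python3 -c "
from h import *
shot('wrist','w36')"
```

```text
now [0.5976 0.     0.1625] [ 1.7986e+02 -1.0000e-02 -9.1820e+01] F [-0.7 -0.5 -2.9] w 0.0342 t 75.1 q [ 19.  16. -14.  -0. -60.  70.]
shift units [-4.6    2.6    0.051] turn -0.011 n>= 5 per row [-0.92  0.52  0.01] -0.002
```

View pics/w36.png

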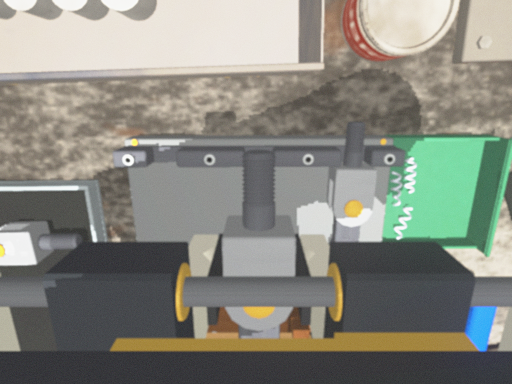

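>>> apply_moves:
  plan:
    - [220,[-0.6,0.4,0],0]
    - [220,[-0.8,0.44,0],0]
    - [220,[-0.8,0.44,0],0]
    - [220,[-0.8,0.44,0],0]
    - [220,[-0.8,0.44,0],0]
    - [220,[-0.8,0.44,0],0]
    - [220,[0,0,0],0.92]
    - [220,[0,0,0],0.92]
    - [220,[0,0,0],0.92]
    - [220,[0,0,0],0.92]
    - [220,[0,0,0],0.92]
    - [220,[0,0,0],0.92]

```text
time_s: 76.68
tcp_pos: [0.4753, 0.2335, 0.1626]
eef_rot: [180.0, -0.2, -125.1]
contact_force: [-0.6, -0.7, -3.1]
gripper_width: 0.0336
```

>>> apply_moves:
  plan:
    - [220,[0,0,0],0.92]
    - [220,[0,0,0],0.92]
    - [220,[0,0,0],0.92]
    - [220,[0,0,0],0.92]
    - [220,[0,0,0],0.92]
    - [220,[0,0,0],0.92]
    - [220,[0,0,0],0.92]
    - [220,[0,0,0],0.92]
    - [220,[0,0,0],0.92]
    - [220,[0,0,0],0.92]
    - [220,[0,0,0],0]
    - [220,[0,0,0],0]

```text
time_s: 78.18
tcp_pos: [0.4757, 0.2337, 0.1634]
eef_rot: [-179.9, -0.1, -180.0]
contact_force: [0.1, 0.1, -3.1]
gripper_width: 0.0337
```

```bash
python3 go.py .475 .235 .015 -180; python3 -c "
from h import *
shot('wrist','w37')"; python3 clev.py w37 .004 .033
```

```text
now [0.4757 0.2337 0.1634] [-1.7994e+02 -6.0000e-02 -1.8000e+02] F [ 0.1  0.1 -3.1] w 0.0337 t 78.2 q [ 47.  10. -23.  -0. -57. -47.]
shift units [0.014 0.025 2.967] turn 0.001 n>= 3 per row [0.005 0.008 0.989] 0.0
[(186.5, 202.5, 160, 'pin')]
```

View pics/w37.png

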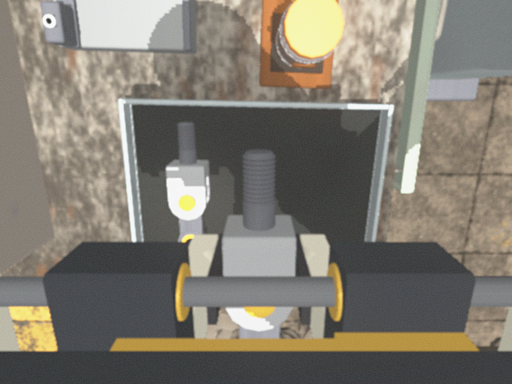

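>>> apply_moves:
  plan:
    - [220,[0.01,0.02,0.5],0]
    - [220,[0,0,0.6],0]
    - [220,[0,0,0.6],0]
    - [220,[0,0,0.5],0]
    - [220,[0,0,0.4],0]
    - [220,[0,0,0.2],0]
    - [220,[0,0,0.08],0]
    - [220,[0,0,0],0]
    - [220,[0,0,0],0]

```text
time_s: 79.35
tcp_pos: [0.4759, 0.2354, 0.0209]
eef_rot: [179.9, 0.1, 179.9]
contact_force: [0.7, 0.4, -2.5]
gripper_width: 0.0339
```

```bash
python3 go.py .475 .235 .0142 -180
```

```text
now [0.4759 0.2354 0.0209] [1.7995e+02 6.0000e-02 1.7990e+02] F [ 0.7  0.4 -2.5] w 0.0339 t 79.3 q [ 47.  20. -32.   0. -38. -48.]
shift units [ 0.018 -0.008  0.134] turn -0.016 n>= 1 per row [ 0.018 -0.008  0.134] -0.016
```

>>> apply_moves:
  plan:
    - [220,[0,0,0.08],0]
    - [220,[0,0,0.04],0]
    - [220,[0,0,0.02],0]
    - [220,[0,0,0],0]
    - [220,[0,0,0],0]

```text
time_s: 79.97
tcp_pos: [0.4755, 0.235, 0.0139]
eef_rot: [180.0, 0.0, 179.9]
contact_force: [-3.4, -0.6, 6.8]
gripper_width: 0.0337
```

>>> apply_moves:
  plan:
    - [170,[0,0,0],0]
    - [140,[0,0,0],0]
    - [135,[0,0,0],0]
    - [135,[0,0,0],0]
    - [135,[0,0,-0.4],0]
    - [135,[0,0,-0.8],0]
    - [135,[0,0,-0.9],0]
    - [135,[0,0,-0.9],0]
    - [135,[0,0,0],0]
    - [135,[0,0,0],0]

```text
time_s: 81.22
tcp_pos: [0.4752, 0.2349, 0.1629]
eef_rot: [180.0, -0.0, 179.9]
contact_force: [-0.4, -0.7, -1.0]
gripper_width: 0.0408
```

```bash
python3 go.py .5965 -.08 .16 -91.75; python3 -c "
from h import *
shot('wrist','w38')"
```

```text
now [0.4752 0.2349 0.1629] [ 1.7998e+02 -1.0000e-02  1.7988e+02] F [-0.4 -0.7 -1. ] w 0.0408 t 81.2 q [ 47.  10. -23.  -0. -57. -48.]
shift units [-2.44  -6.292  0.057] turn -14.729 n>= 16 per row [-0.153 -0.393  0.004] -0.921
```

View pics/w38.png

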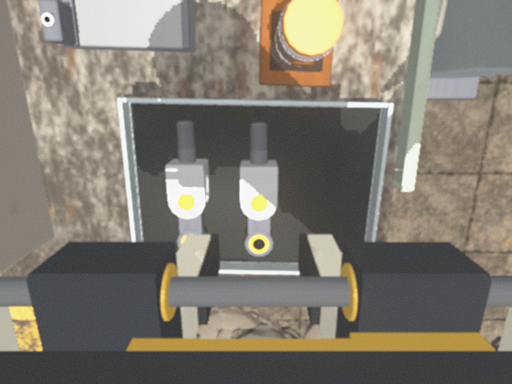

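Two lie in the tray. Now the third.

>>> apply_moves:
  plan:
    - [125,[-0.24,-0.65,0],0]
    - [125,[-0.36,-0.94,0],0]
    - [125,[-0.36,-0.94,0],0]
    - [125,[-0.37,-0.94,0],0]
    - [125,[-0.37,-0.94,0],0]
    - [125,[-0.37,-0.94,0],0]
    - [125,[-0.37,-0.94,0],0]
    - [125,[0,0,0],-0.92]
    - [125,[0,0,0],-0.92]
    - [125,[0,0,0],-0.92]
    - [125,[0,0,0],-0.92]
    - [125,[0,0,0],-0.92]

```text
time_s: 82.78
tcp_pos: [0.5961, -0.0799, 0.1613]
eef_rot: [179.9, -0.2, -152.3]
contact_force: [-0.0, -1.3, -0.9]
gripper_width: 0.0444
```

>>> apply_moves:
  plan:
    - [125,[0,0,0],-0.92]
    - [125,[0,0,0],-0.92]
    - [125,[0,0,0],-0.92]
    - [125,[0,0,0.3],-0.92]
    - [125,[0,0,0.4],-0.92]
    - [125,[0,0,0.4],-0.92]
    - [125,[0,0,0],-0.92]
    - [125,[0,0,0],-0.92]
    - [125,[0,0,0],-0.92]
    - [125,[0,0,0],-0.92]
    - [125,[0,0,0],-0.92]
    - [125,[0,0,0],0]

```text
time_s: 84.28
tcp_pos: [0.5961, -0.0798, 0.1066]
eef_rot: [179.8, -0.0, -91.8]
contact_force: [-0.4, -0.2, -0.1]
gripper_width: 0.0447
```

```bash
python3 go.py .5965 -.08 .034 -91.75; python3 -c "
from h import *
shot('wrist','w39')"; python3 clev.py w39 .025 .033
```

```text
now [ 0.5961 -0.0798  0.1066] [ 1.7985e+02 -3.0000e-02 -9.1830e+01] F [-0.4 -0.2 -0.1] w 0.0447 t 84.3 q [ 11.  20. -18.  -0. -53.  77.]
shift units [ 0.003 -0.009  1.452] turn -0.014 n>= 2 per row [ 0.002 -0.004  0.726] -0.007
[(258.5, 238.0, 348, 'pin'), (300.0, 154.0, 30, 'pin')]
```

View pics/w39.png

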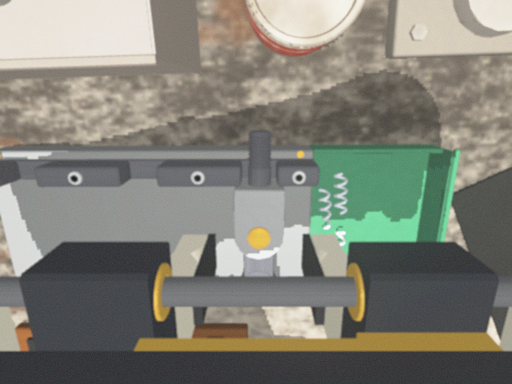

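```bash
python3 - <<'E'
from h import *
d=load('w39'); crop('w39',290,130,470,270,4)
for uv in ((322,192),(327,226),(341,175),(342,212),(341,243)): print(ray(d,*uv,.01).round(3),ray(d,*uv,.025).round(3))
E
```

```text
[ 0.596 -0.132  0.01 ] [ 0.601 -0.129  0.025]
[ 0.566 -0.136  0.01 ] [ 0.573 -0.133  0.025]
[ 0.61  -0.146  0.01 ] [ 0.613 -0.142  0.025]
[ 0.578 -0.148  0.01 ] [ 0.584 -0.144  0.025]
[ 0.551 -0.149  0.01 ] [ 0.558 -0.145  0.025]
```

View pics/w39_c290_130.png

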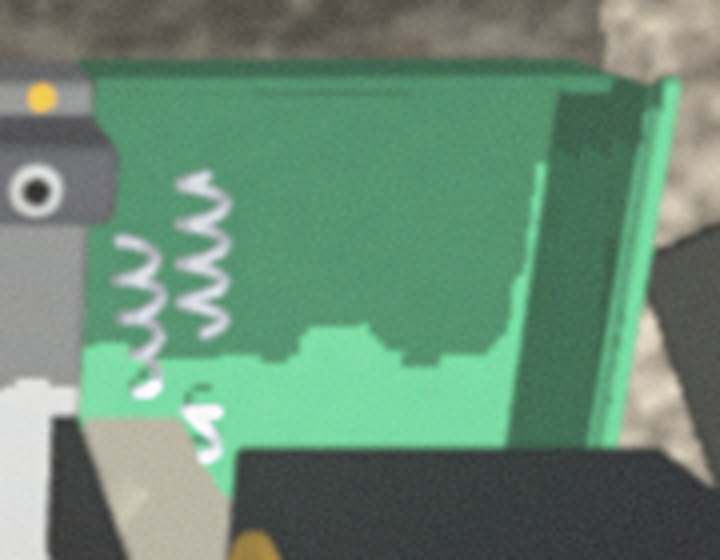

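>>> apply_moves:
  plan:
    - [136,[0,0,0.4],0]
    - [136,[0,0,0.5],0]
    - [136,[0,0,0.35],0]
    - [136,[0,0,0.18],0]
    - [136,[0,0,0],0]
    - [220,[0,0,0],0]
    - [220,[0,0,0],0]
    - [220,[0,0,0],0]
    - [220,[0,0,0],0]

```text
time_s: 85.45
tcp_pos: [0.5975, -0.0797, 0.0374]
eef_rot: [-179.9, 0.0, -91.8]
contact_force: [0.9, 0.2, 4.1]
gripper_width: 0.0338
```

>>> apply_moves:
  plan:
    - [220,[0,0,-0.4],0]
    - [220,[0,0,-0.9],0]
    - [220,[0,0,-0.9],0]
    - [220,[0,0,-0.4],0]
    - [220,[0,0,0],0]
    - [220,[0,0,0],0]

```text
time_s: 86.2
tcp_pos: [0.5957, -0.0797, 0.165]
eef_rot: [179.9, 0.0, -91.8]
contact_force: [1.0, -0.2, -4.4]
gripper_width: 0.0337
```

```bash
python3 go.py .41 .235 .16 -91.75; python3 -c "
from h import *
shot('wrist','w40')"
```

```text
now [ 0.5957 -0.0797  0.165 ] [ 1.7985e+02  1.0000e-02 -9.1820e+01] F [ 1.  -0.2 -4.4] w 0.0337 t 86.2 q [ 11.  16. -14.  -0. -60.  77.]
shift units [-6.172  3.912  0.099] turn -0.011 n>= 7 per row [-0.882  0.559  0.014] -0.002
```

View pics/w40.png

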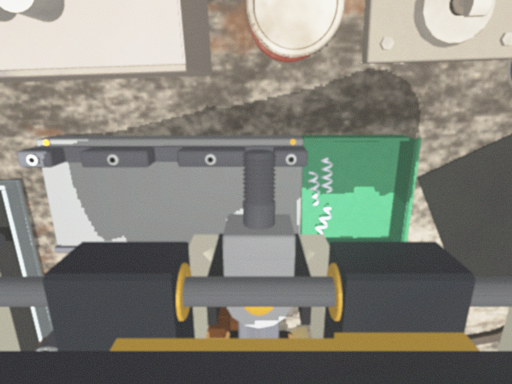

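>>> apply_moves:
  plan:
    - [220,[-0.6,0.35,0],0]
    - [220,[-0.8,0.5,0],0]
    - [220,[-0.8,0.51,0],0]
    - [220,[-0.8,0.51,0],0]
    - [220,[-0.8,0.51,0],0]
    - [220,[-0.8,0.51,0],0]
    - [220,[-0.8,0.51,0],0]
    - [220,[-0.77,0.51,0],0]
    - [220,[0,0,0],0.92]
    - [220,[0,0,0],0.92]
    - [220,[0,0,0],0.92]
    - [220,[0,0,0],0.92]

```text
time_s: 87.75
tcp_pos: [0.4104, 0.2342, 0.1652]
eef_rot: [180.0, -0.1, -114.1]
contact_force: [0.5, -0.1, -3.4]
gripper_width: 0.0332
```

>>> apply_moves:
  plan:
    - [220,[0,0,0],0.92]
    - [220,[0,0,0],0.92]
    - [220,[0,0,0],0.92]
    - [220,[0,0,0],0.92]
    - [220,[0,0,0],0.92]
    - [220,[0,0,0],0.92]
    - [220,[0,0,0],0.92]
    - [220,[0,0,0],0.92]
    - [220,[0,0,0],0.92]
    - [220,[0,0,0],0.92]
    - [220,[0,0,0],0.92]
    - [220,[0,0,0],0.92]

```text
time_s: 89.25
tcp_pos: [0.4105, 0.2341, 0.1652]
eef_rot: [-179.9, -0.1, 179.7]
contact_force: [-0.6, 0.4, -2.7]
gripper_width: 0.0334
```

>>> apply_moves:
  plan:
    - [220,[0,0,0],0]
    - [220,[0,0,0],0]

```text
time_s: 89.5
tcp_pos: [0.4109, 0.2344, 0.166]
eef_rot: [-179.9, -0.1, -180.0]
contact_force: [-0.4, -0.1, -2.4]
gripper_width: 0.0338
```

```bash
python3 go.py .41 .235 .0165 -180; python3 -c "
from h import *
d=shot('wrist','w41')
for uv in ((330,95),(330,100),(326,200),(318,200)): print(ray(d,*uv,.022).round(4))"
```

```text
now [0.4109 0.2344 0.166 ] [-1.7994e+02 -5.0000e-02 -1.8000e+02] F [-0.4 -0.1 -2.4] w 0.0338 t 89.5 q [ 54.   4. -29.  -0. -57. -54.]
shift units [0.017 0.012 2.99 ] turn 0.001 n>= 3 per row [0.006 0.004 0.997] 0.0
[0.3479 0.1569 0.022 ]
[0.3477 0.1611 0.022 ]
[0.3458 0.2532 0.022 ]
[0.3534 0.2532 0.022 ]
```

View pics/w41.png

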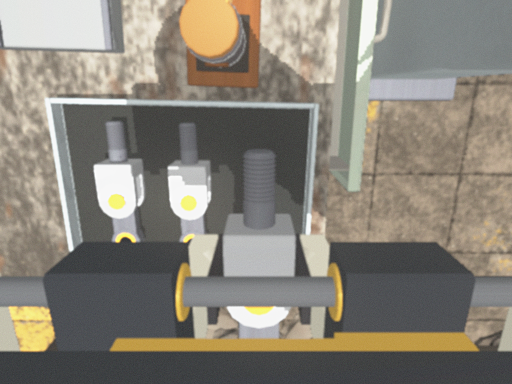

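>>> apply_moves:
  plan:
    - [220,[-0.04,0.01,0.5],0]
    - [220,[0,0,0.6],0]
    - [220,[0,0,0.6],0]
    - [220,[0,0,0.5],0]
    - [220,[0,0,0.4],0]
    - [220,[0,0,0.2],0]
    - [220,[0,0,0.08],0]
    - [220,[0,0,0],0]
    - [220,[0,0,0],0]

```text
time_s: 90.68
tcp_pos: [0.4135, 0.2357, 0.0233]
eef_rot: [179.9, 0.1, 179.9]
contact_force: [-0.1, 0.3, -3.4]
gripper_width: 0.0337
```

```bash
python3 go.py .413 .235 .0166 -180
```

```text
now [0.4135 0.2357 0.0233] [1.7994e+02 5.0000e-02 1.7991e+02] F [-0.1  0.3 -3.4] w 0.0337 t 90.7 q [ 53.  16. -38.   0. -36. -54.]
shift units [ 0.01  -0.014  0.134] turn -0.016 n>= 1 per row [ 0.01  -0.014  0.134] -0.016
```

>>> apply_moves:
  plan:
    - [220,[0,0,0.08],0]
    - [220,[0,0,0.04],0]
    - [220,[0,0,0.02],0]
    - [220,[0,0,0],0]
    - [220,[0,0,0],0]

```text
time_s: 91.3
tcp_pos: [0.4131, 0.2352, 0.0163]
eef_rot: [-180.0, 0.0, 179.9]
contact_force: [-3.8, -2.5, 8.6]
gripper_width: 0.0333
```

>>> apply_moves:
  plan:
    - [170,[0,0,0],0]
    - [143,[0,0,0],0]
    - [140,[0,0,0],0]
    - [140,[0,0,0],0]
    - [140,[0,0,-0.4],0]
    - [140,[0,0,-0.8],0]
    - [140,[0,0,-0.9],0]
    - [140,[0,0,-0.9],0]
    - [140,[0,0.5,-0.9],0]
    - [140,[0,0,0],0]
    - [140,[0,0,0],0]

```text
time_s: 92.68
tcp_pos: [0.4127, 0.26, 0.2101]
eef_rot: [-180.0, -0.0, 179.9]
contact_force: [0.1, -0.5, -0.3]
gripper_width: 0.0395
```

```bash
python3 go.py .413 .235 .0166 -180; python3 -c "
from h import *
shot('wrist','w42');shot('scene','s42');crop('s42',130,120,290,280,4);shot('top','t42');crop('t42',70,140,310,300,3.3)"
```

```text
now [0.4127 0.26   0.2101] [-1.7999e+02 -4.0000e-02  1.7990e+02] F [ 0.1 -0.5 -0.3] w 0.0395 t 92.7 q [ 55.   3. -24.  -0. -63. -55.]
shift units [-0.006 -0.5    3.871] turn -0.017 n>= 4 per row [-0.002 -0.125  0.968] -0.004
```

View pics/w42.png

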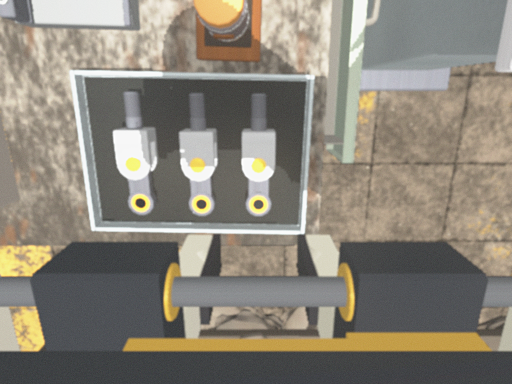

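View pics/s42_c130_120.png

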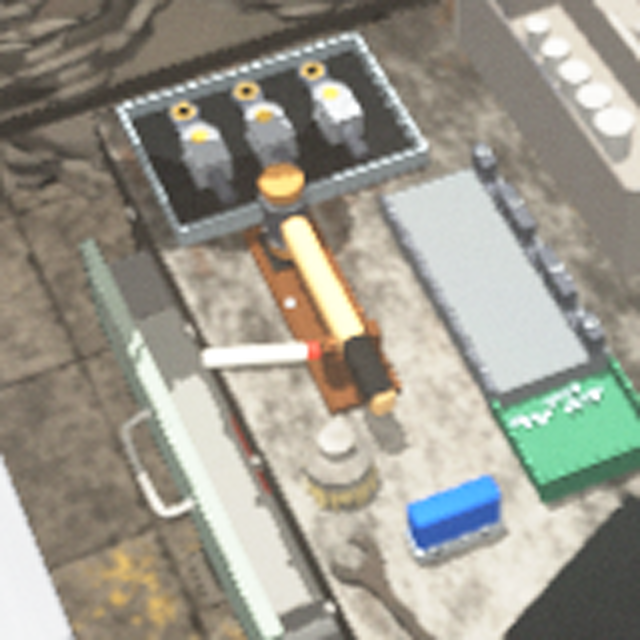

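View pics/t42_c70_140.png

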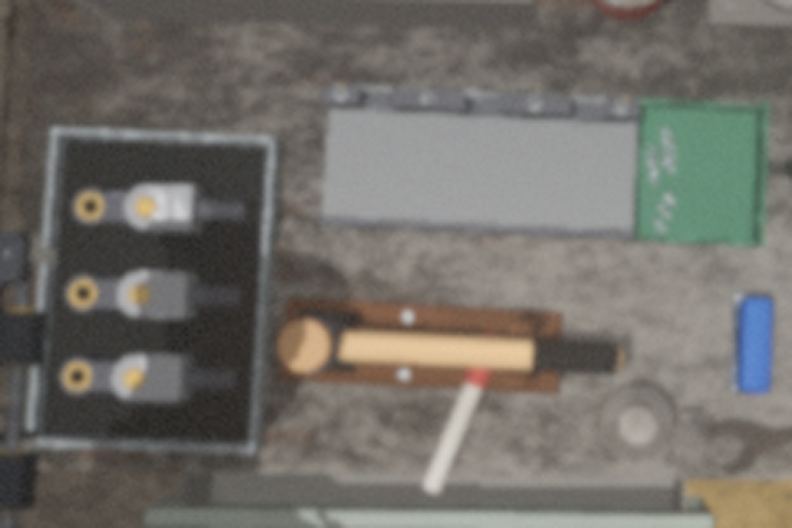

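```bash
python3 -c "
from plant import *
print(close_job())"
```

```text
the job is handed in; nothing more can be done
None
```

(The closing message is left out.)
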